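Slide the scrub pad holder home between soap box and cup

TASK

Push the steel scrub pad holder lengthwise across the shelf, through the narrow gap between the soap box and the upturned cup, until its leading end rests flat against the wooden stop strip beyond the gap; then move away. Push only on the outside of its plate with the fingers: do not touch its knob, do not grip, lift or tip it, and leave the other loose things where they are.

Things in the scene. Friction and masses are not known exactly. Their poses are not given: they have to be found in the camera images.
- bay: The fixed wash bay (soap box, cup and stop strip, all immovable). Origin on the shelf surface (z = 0) in the middle of the gap; its y axis points through the gap to the stop strip, its x axis across the gap to the soap box. The gap is 70 mm wide, x = -35 to +35 mm.
- soap_box (a point): Closed teal soap box, fixed, on the gap's +x side; point at the centre of its foot, 90 mm from the bay's origin. 110 mm along the bay's x, 80 mm along y (-40 to +40 mm), 51 mm high, edges rounded to 5 mm.
- cup (a point): Upturned round green plastic cup, fixed on a stud, on the gap's -x side; point at the centre of its foot, 70 mm from the bay's origin. Radius 35 mm up to 22 mm height, tapering above; 74 mm high with the nut on top.
- stop (a point): Fixed wooden stop strip across the bay beyond the gap, 150 mm long along the bay's x, 18 mm thick, 16 mm high; point on the middle of the lower edge of its near face, 140 mm in the bay's +y from the bay's origin.
- holder: Loose steel scrub pad holder: plate 64 mm wide (its x), 90 mm long (its y), 18 mm high, upright sides, corners rounded to 10 mm, knob on top. Origin at the centre of its underside, on the shelf. 0.2 to 0.5 kg. Starts on the bay's -y side, 150 to 190 mm before the origin, up to 50 mm off the axis, turned up to 0.4 rad. Home: origin at y = +95 mm of the bay.
- knob: The holder's black plastic knob, fixed to the top of its plate at the centre: 26 mm across, from 18 to 48 mm above the plate's underside. Origin at the centre of the knob's foot. Not to be touched.
- clip_a: Loose round steel spring clip lying flat, about 45 mm across, 7 mm high, beside the place where the holder ends up, on the cup's side; leave alone.
- clip_b: A second such clip, on the soap box's side; leave alone.
- soap: Loose bar of soap, 55 x 80 x 24 mm, beside the holder's starting place; leave alone.
- mug: Loose white mug, 78 mm across, 85 mm high; leave alone.
- bowl: Loose steel bowl, 130 mm across, 50 mm high; leave alone.
- bottle: Loose clear bottle, 60 mm across, 150 mm high; leave alone.
- brush: Loose brush lying flat on the right, about crosswise to the gap's direction; leave alone.

How it is judged:
By the outcome, as a careful person would: the job done as asked, in the order asked, and still so for the second after the job is handed in, with the robot touching nothing.
It also fails if it takes over 72 s, if anything falls off the work surface, if the arm or the gripper's body presses on something with over 40 N, if the wrist force passes 120 N, or if a joint passes its speed limit or range.

ROBOT

A 6-joint arm with a two-finger parallel gripper is mounted at the origin on the work surface. World frame = base frame: x ahead of the robot, y to its left, z up, the work surface at z = 0. Lengths are in mm, angles in rad, forces in N, time in s.
With the tool pointing down it reaches from about 350 to 925 mm from the base axis. Payload 6.4 kg.
Tool frame: the origin (TCP) lies on the centre line of the jaws, within the pads' length; the fingertips stand 19 mm ahead of it and the grasp point (between the pads) is the TCP (ctrl.tip_reach is the distance from the TCP to the fingertips, in mm); x points along the fingers, y is the direction in which the jaws open and shut, and the axes are right-handed (so a half turn about x gives the same grasp; the last joint's range is limited). The gripper opens to 85 mm and grips with 20 to 120 N. Pads are 22 mm wide; open, the fingers measure 114 mm over their backs; the gripper's body (76 mm by 85 mm) begins 54 mm behind the grasp point. The pads swing forward as they close: fully open they stand 13 mm farther back than shut.
Start: joints at [-1.47, 0.245, 1.558, -0, 1.339, -0.174], TCP at [176.385, -625.622, 250.29] pointing down, gripper open.
Joint ranges: [-3.13, 3.13], [-1.02, 2.26], [0.13, 2.54], [-0.95, 4.09], [0.21, 2.88], [-2.74, 2.74]. Speed limits (rad/s): [2.57, 2.57, 3.14, 3.14, 3.14, 3.14].

INTERFACE

Orientations are given as a unit quaternion [x, y, z, w].
In Python, from cell import ctrl gives the robot as it stands.
- The arm moves only by the tool servo_tool, never from a script. Its argument "steps" is a list of rows, each an object of numbers: "tx", "ty", "tz": the shift along the tool's x, y, z in units of 30 mm (1.0 is 30 mm); "wx", "wy", "wz": the turn, a rotation vector about the tool's x, y, z in units of 6 degrees (1.0 is 6 degrees); "fingers": the closure in counts, from 0 (fully open) to 255 (shut). In form: [{"tx": .., "ty": .., "tz": .., "wx": .., "wy": .., "wz": .., "fingers": ..}, ...]. A call has 1 to 10 rows; each row is the pose to reach, as a shift and turn from the pose commanded when the call began, along the tool's axes at that moment; what a row does not reach only later rows make up. A row lasts 1/10 s, in which the tool goes at most 50 mm and 8.59 degrees, less where a joint would pass 70% of its speed; a pose out of reach is approached as far as the arm can. A call with a gripper value outside its range is refused whole. The fingers move at their own pace and stop on an object; the grip force is fixed at half the most. Time passes only in rows, so rows that repeat a pose let the fingers close. It gives the time, the measured TCP pose, the force and the opening at its end, in the units of the state.
- ctrl.sense(): the state, without advancing time (a new reading comes with each control period).
- ctrl.read_camera(name): name is "scene" or "top"; returns a dict with "frame" (384x512x3 uint8, red, green, blue), "fx", "fy", "cx", "cy" (pixels), "dist_coeffs" ([k1, k2, p1, p2, k3] as OpenCV has them; the pictures are not rectified), "eye" and "rotation" of the camera in the world. Camera axes: x right, y up, looking along -z (the intrinsics and any distortion apply to the point x, -y, -z); pixel columns grow to the right and rows downward; lengths in mm; the calibration is good to about 2 mm. A picture is of the moment at which its call begins. There is no depth.
- ctrl.job_done(): hands the job in, once; it reports no verdict.
The state is a dict: "time_s": time; "q": joint angles; "qvel": joint speeds; "effort": joint torques, N m; "tool_pos": TCP position; "tcp_rot": TCP orientation; "force": force on the tool from outside, world axes, zero at the start; "ft_torque": the same for the moment, N m; "finger_gap": finger opening in mm.
Only numpy, scipy, OpenCV 4.12 (cv2) and the standard library are available. Lean on these libraries where they do the work, as an engineer would, in place of code of your own. Each camera call takes 0.05 s, during which the arm holds its last target.

## Working session

There is one attempt and no reset: what is moved stays moved. The work goes in short steps, Python scripts to look and compute and a tool call to move; the robot and the scene stay as the last step left them, time stands still between calls to the robot, and variables do not carry over. Pictures are saved under pics/ and viewed, and the job is handed in when it is done.

Besides the shell and the picture viewer there is one more tool, called after "Request:" as name([rows], argument=value, ...), one row to a line, values as JSON. servo_tool: Moves the arm, as the interface text tells. Its arguments: {"type":"object","properties":{"steps":{"type":"array"}},"required":["steps"]}

```bash
mkdir -p pics; ls
python3 - <<'E'
from cell import ctrl
import cv2
for n in("scene","top"):
    r=ctrl.read_camera(n); cv2.imwrite(f"pics/{n}0.png",r["frame"][:,:,::-1])
    print(n,{k:(v.tolist() if hasattr(v,'tolist') else v) for k,v in r.items() if k!="frame"})
print(ctrl.sense(), ctrl.tip_reach)
E
```

```text
pics
scene {'fx': 383.6365021932367, 'fy': 383.6365021932367, 'cx': 252.6706927964248, 'cy': 192.44459831129743, 'dist_coeffs': [0.03608955806777741, 0.0, 0.0, 0.0, 0.0], 'eye': [1241.9605336575034, 337.6443534718323, 773.3548725303841], 'rotation': [0.1996917832327351, 0.32165090031865406, 0.7919505639130258, 0.4790388234280913]}
top {'fx': 474.57441933039706, 'fy': 474.57441933039706, 'cx': 260.60717470883867, 'cy': 196.17304484783293, 'dist_coeffs': [-0.03655682141394835, 0.0, 0.0, 0.0, 0.0], 'eye': [529.7729635331522, 21.371389922059848, 1523.2311310086088], 'rotation': [-0.015255953987433504, 0.014775616466201767, 0.7077412155943595, -0.7061524685044974]}
{'time_s': 0.1, 'q': array([-1.47013698e+00,  2.45750317e-01,  1.55889300e+00, -6.14367362e-06,
        1.33866704e+00, -1.74113710e-01]), 'qvel': array([-1.08395747e-03, -1.20044357e-03, -2.58876661e-03, -9.62871004e-04,
        1.25812364e-03,  7.39836090e-05]), 'effort': array([-1.79772680e-03, -4.30673289e+01, -3.27129507e+01, -2.08484562e-04,
        2.86071911e-03, -1.01633680e-05]), 'tool_pos': array([ 176.31225741, -625.15214353,  249.28610744]), 'tcp_rot': array([ 0.70046379,  0.09744905, -0.70042342,  0.09623512]), 'force': array([-0.17215059,  0.16772732, -0.00727357]), 'ft_torque': array([0.02415077, 0.03760012, 0.03636328]), 'finger_gap': 85.09319865649167} 19.0
```

View pics/top0.png

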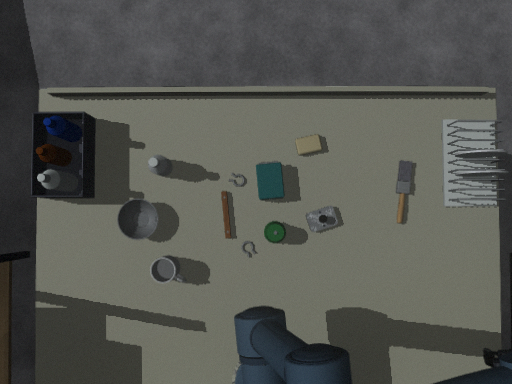

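View pics/scene0.png

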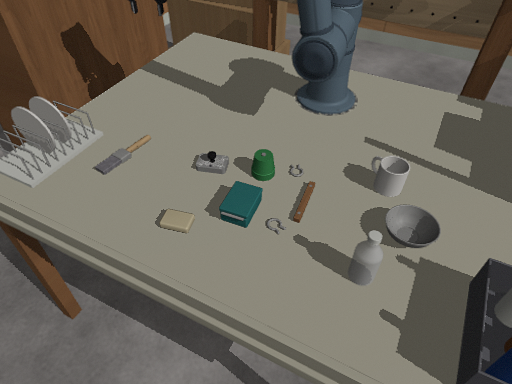

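The top view shows the holder at about (322,219), the cup at (275,232), the soap box at (270,181) and the stop strip at (227,214). The clips are at (238,181) and (249,248). The scene view agrees. Next I'll zoom in and measure.

```bash
cat > h.py <<'E'
import numpy as np, cv2
from scipy.spatial.transform import Rotation as R
def K(r): return np.array([[r["fx"],0,r["cx"]],[0,r["fy"],r["cy"]],[0,0,1.]])
def cast(r,px,z):
    px=np.asarray(px,float).reshape(-1,1,2)
    n=cv2.undistortPoints(px,K(r),np.array(r["dist_coeffs"])).reshape(-1,2)
    d=np.c_[n[:,0],-n[:,1],-np.ones(len(n))]
    d=R.from_quat(r["rotation"]).apply(d); e=np.array(r["eye"])
    return (e+d*((z-e[2])/d[:,2])[:,None])[:,:2]
def proj(r,P):
    p=R.from_quat(r["rotation"]).inv().apply(np.atleast_2d(P)-np.array(r["eye"]))
    p=p*[1,-1,-1]
    return cv2.projectPoints(p,np.zeros(3),np.zeros(3),K(r),np.array(r["dist_coeffs"]))[0].reshape(-1,2)
E
python3 - <<'E'
import cv2
a=cv2.imread("pics/top0.png")[120:270,190:360]; cv2.imwrite("pics/top0z.png",cv2.resize(a,None,fx=4,fy=4,interpolation=cv2.INTER_CUBIC)[:600,:])
a=cv2.imread("pics/scene0.png")[130:250,150:330]; cv2.imwrite("pics/scene0z.png",cv2.resize(a,None,fx=4,fy=4,interpolation=cv2.INTER_CUBIC))
E
```

```text
(no output)
```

View pics/top0z.png

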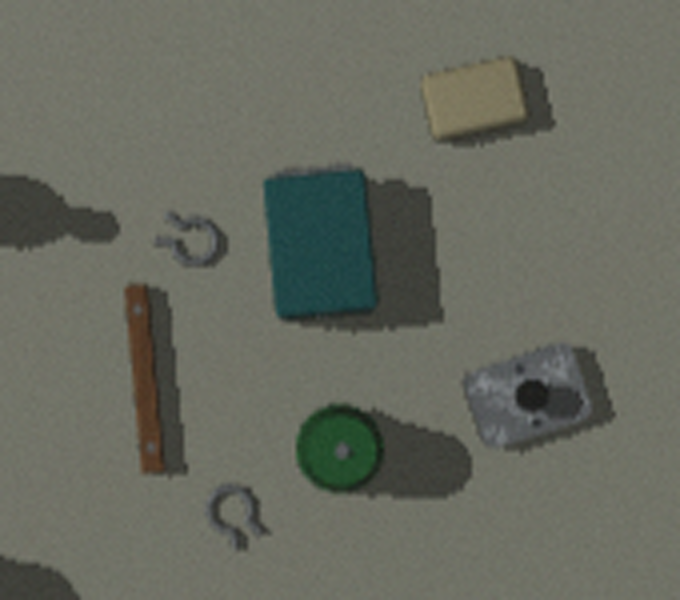

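View pics/scene0z.png

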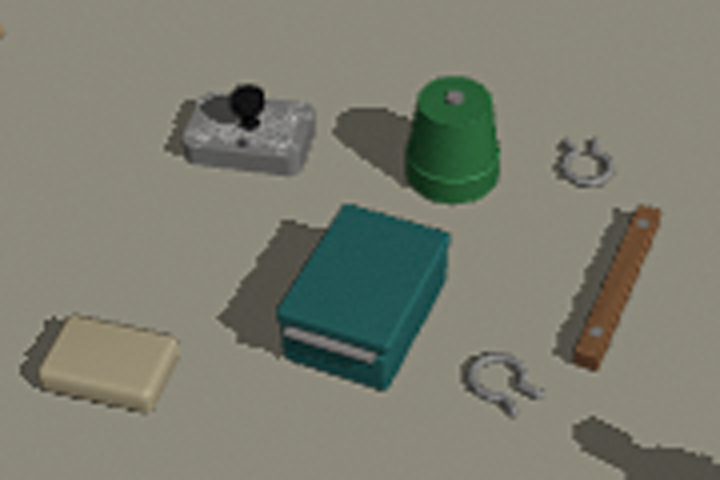

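The zoomed views show the teal box, cup, strip and holder with clear outlines. The holder's top face is visible in both, with corners near (466,380), (560,345), (590,430) and (500,448) in the top zoom. I'll measure by colour masks.

```bash
cat > meas.py <<'E'
from h import *
def comp(m,near,minA=30):
    m=m.astype(np.uint8); n,l,s,c=cv2.connectedComponentsWithStats(m)
    best=min((i for i in range(1,n) if s[i,4]>=minA),key=lambda i:np.hypot(*(c[i]-near)))
    return (l==best)
def rect(r,m,z):
    # sub-pixel: moments of mask cast to plane z
    v,u=np.nonzero(m); P=cast(r,np.c_[u,v],z); c=P.mean(0); 
    (cx,cy),(w,h),a=cv2.minAreaRect(P.astype(np.float32))
    e,V=np.linalg.eigh(np.cov(P.T)); 
    return c,(cx,cy),(w,h),a,V[:,1],np.sqrt(12*e)
E
python3 - <<'E'
from meas import *
r={"dist":0}
from cell import ctrl
r=ctrl.read_camera("top"); s=ctrl.read_camera("scene")
for n,q in(("top",r),("scene",s)):
    f=q["frame"]; hsv=cv2.cvtColor(f,cv2.COLOR_RGB2HSV); H,S,V=[hsv[:,:,i].astype(int) for i in range(3)]
    pts=dict(top=dict(box=(270,181),cup=(275,232),strip=(227,214),hold=(318,215),floor=(300,190)),scene=dict(box=(241,195),cup=(263,165),strip=(305,200),hold=(205,163),floor=(200,190)))[n]
    for k,(u,v) in pts.items(): print(n,k,hsv[v,u])
np.save("top.npy",r,allow_pickle=True);np.save("scene.npy",s,allow_pickle=True)
E
```

```text
top box [ 91 145  67]
top cup [90  6 88]
top strip [ 13 136  77]
top hold [ 98   8 121]
top floor [ 38  34 113]
scene box [ 89 151  86]
scene cup [ 67 142  86]
scene strip [ 13 134 110]
scene hold [  8   7 156]
scene floor [ 23  31 142]
```

```bash
cat >> meas.py <<'E'
def masks(q,n):
    hsv=cv2.cvtColor(q["frame"],cv2.COLOR_RGB2HSV); H,S,V=[hsv[:,:,i].astype(int) for i in range(3)]
    return H,S,V
def bayrough(q):
    H,S,V=masks(q,0)
    out={}
    out['box']=comp((H>80)&(H<100)&(S>90),(270,181))
    out['cup']=comp((H>50)&(H<78)&(S>90),(275,232))
    out['strip']=comp((H<20)&(S>90),(227,214))
    return out
def holdmask(q,near=(322,219),win=40):
    H,S,V=masks(q,0); m=(S<22)
    k=np.zeros_like(m); u,v=map(int,near); k[v-win:v+win,u-win:u+win]=1
    return comp(m&k,near)
E
python3 - <<'E'
from meas import *
r=np.load("top.npy",allow_pickle=True).item()
np.set_printoptions(precision=2,suppress=True)
b=bayrough(r)
print("box",rect(r,b['box'],48)); print("strip",rect(r,b['strip'],16))
v,u=np.nonzero(b['cup']); (c,rad)=cv2.minEnclosingCircle(np.c_[u,v].astype(np.float32)); print("cup px",c,rad, cast(r,[c],11), b['cup'].sum())
m=holdmask(r); print("hold",rect(r,m,18),m.sum())
vis=r["frame"][:,:,::-1].copy(); vis[m]=(0,0,255)
for k in b: vis[b[k]]=(255,0,255)
cv2.imwrite("pics/m0.png",cv2.resize(vis[120:270,190:360],None,fx=4,fy=4,interpolation=cv2.INTER_NEAREST))
E
```

```text
box (array([641.16,  -5.89]), (641.0446166992188, -5.918098449707031), (108.67237854003906, 78.3043441772461), 5.318944931030273, array([-0.99, -0.11]), array([ 78.04, 107.91]))
strip (array([535.29, 133.26]), (537.04931640625, 133.150634765625), (146.84210205078125, 17.265304565429688), 5.251209735870361, array([-1.  , -0.09]), array([ 17.38, 144.76]))
cup px (273.7877502441406, 231.6981201171875) 10.263335227966309 [[480.88 -19.33]] 293
hold (array([ 521.99, -170.51]), (520.9413452148438, -170.63636779785156), (73.02452087402344, 95.54092407226562), 18.246315002441406, array([-0.3 ,  0.95]), array([68.76, 93.57])) 601
```

View pics/m0.png

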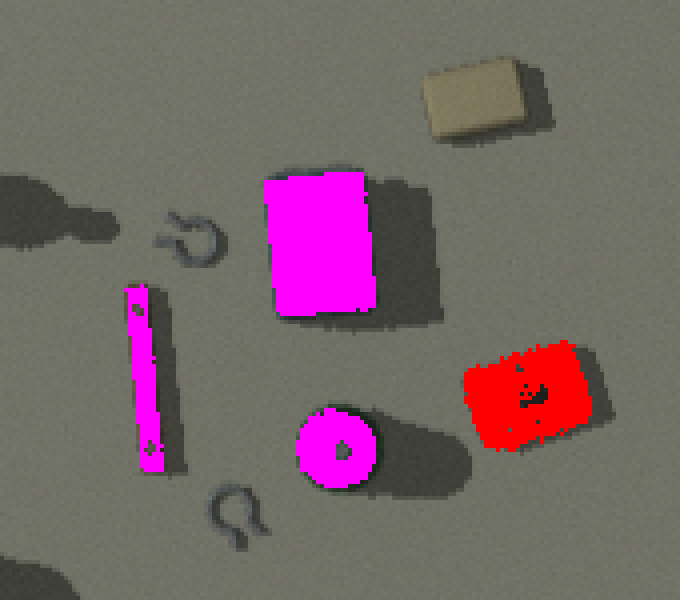

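```bash
cat > bay.py <<'E'
import numpy as np
from scipy.spatial.transform import Rotation as R
TH=0.093; O=np.array([550.7,-14.5])
X=np.array([np.cos(TH),np.sin(TH)]); Y=np.array([-np.sin(TH),np.cos(TH)])
tob=lambda p:np.array([(np.asarray(p)-O)@X,(np.asarray(p)-O)@Y])
tow=lambda b:O+b[0]*X+b[1]*Y
E
python3 - <<'E'
from meas import *; from bay import *; from cell import ctrl
np.set_printoptions(precision=3,suppress=True)
s=ctrl.sense(); print(R.from_quat(s["tcp_rot"]).as_matrix(), s["tool_pos"])
r=np.load("top.npy",allow_pickle=True).item()
b=bayrough(r)
for k,z in(('box',48),('strip',16)):
    v,u=np.nonzero(b[k]); P=cast(r,np.c_[u,v],z); B=np.array([tob(p) for p in P])
    print(k,B.mean(0),np.percentile(B,[1,99],axis=0), rect(r,b[k],z)[4])
m=holdmask(r); 
c=rect(r,m,18); print(tob(c[0]),tob(c[1]),np.degrees(np.arctan2(-c[4][0],c[4][1]))-np.degrees(TH))
# fit box -x edge and strip near edge, from mask per-column
v,u=np.nonzero(b['strip']); P=cast(r,np.c_[u,v],16); B=np.array([tob(p) for p in P]); print('strip slope',np.polyfit(B[:,0],B[:,1],1))
v,u=np.nonzero(b['box']);
e=np.array([(c,v[u==c].max()+.5) for c in range(u.min()+3,u.max()-2)]); B=np.array([tob(p) for p in cast(r,e,48)]);print('box -x edge',np.polyfit(B[:,1],B[:,0],1))
e=np.array([(u[v==c].min()-.5,c) for c in range(v.min()+3,v.max()-2)]); B=np.array([tob(p) for p in cast(r,e,48)]);print('box +y edge',np.polyfit(B[:,0],B[:,1],1))
for n,px,z in(('soap',(308,145),24),('clipa',(249,248),5),('clipb',(238,181),5),('knobtop',(322,219),48)): print(n,tob(cast(r,[px],z)[0]))
E
```

```text
[[-0.     0.271 -0.962]
 [ 0.001 -0.962 -0.271]
 [-1.    -0.001 -0.   ]] [ 176.347 -625.281  249.566]
box [90.868  0.17 ] [[ 38.138 -37.911]
 [143.652  38.473]] [-0.994 -0.11 ]
strip [ -1.624 148.557] [[-72.614 140.255]
 [ 71.175 156.887]] [-0.996 -0.094]
[ -43.075 -152.669] [ -44.13  -152.698] 12.066105475655519
strip slope [  0.001 148.558]
box -x edge [ 0.028 36.974]
box +y edge [ 0.006 38.875]
soap [ 193.774 -132.766]
clipa [-114.312   85.196]
clipb [102.208 100.162]
knobtop [ -43.797 -150.359]
```

```bash
cat > plan.py <<'E'
import sys; from bay import *; from cell import ctrl
# args: bay x, bay y, z, yaw of tool y in bay frame (deg, absolute)
def plan(bx,by,z,yaw,ps=None):
    s=ctrl.sense(); M=R.from_quat(s["tcp_rot"]); p=np.array(s["tool_pos"])
    w=tow((bx,by)); d=M.inv().apply(np.r_[w,z]-p)/30
    ty=M.as_matrix()[:,1]; cur=np.degrees(np.arctan2(ty[1],ty[0])-TH)
    # full target: tool x = down
    a=np.radians(yaw)+TH; y=np.array([np.cos(a),np.sin(a),0]); x=np.array([0,0,-1.])
    T=R.from_matrix(np.c_[x,y,np.cross(x,y)])
    rv=np.degrees((M.inv()*T).as_rotvec())/6
    print("t=%.1f"%s["time_s"],"now bay",tob(p[:2]).round(1),"z %.1f yaw %.2f"%(p[2],cur),"gap %.1f"%s["finger_gap"],"F",np.round(s["force"],1),"q",np.round(s["q"],2))
    print("shift",d.round(3),"rot",rv.round(3))
if __name__=="__main__": plan(*map(float,sys.argv[1:5]))
E
python3 plan.py -110 -153 150 -90
```

```text
t=0.2 now bay [-429.5 -573.4] z 249.6 yaw -79.58 gap 85.7 F [ 0.  -0.2  0.5] q [-1.47  0.25  1.56 -0.    1.34 -0.17]
shift [  3.336 -11.852 -13.007] rot [ 1.737e+00 -1.000e-03  1.200e-02]
```

Request:
servo_tool([
  {"tx": 0, "ty": -1.2, "tz": -1.3, "wx": 0.2, "fingers": 135},
  {"tx": 0, "ty": -2.4, "tz": -2.6, "wx": 0.4, "fingers": 135},
  {"tx": 0, "ty": -3.6, "tz": -3.9, "wx": 0.6, "fingers": 135},
  {"tx": 0.3, "ty": -4.8, "tz": -5.2, "wx": 0.8, "fingers": 135},
  {"tx": 0.6, "ty": -6.0, "tz": -6.5, "wx": 1.0, "fingers": 135},
  {"tx": 1, "ty": -7.2, "tz": -7.8, "wx": 1.2, "fingers": 135},
  {"tx": 1.5, "ty": -8.4, "tz": -9.1, "wx": 1.4, "fingers": 135},
  {"tx": 2, "ty": -9.6, "tz": -10.4, "wx": 1.6, "fingers": 135},
  {"tx": 2.6, "ty": -10.8, "tz": -11.7, "wx": 1.7, "fingers": 135},
  {"tx": 3.3, "ty": -11.8, "tz": -13.0, "wx": 1.74, "fingers": 135},
])

```text
schema error: expected keys tx, ty, tz, wx, wy, wz, fingers
```

```bash
python3 plan.py -110 -153 25 -90
```

```text
t=0.2 now bay [-429.5 -573.4] z 249.6 yaw -79.58 gap 85.7 F [ 0.  -0.2  0.5] q [-1.47  0.25  1.56 -0.    1.34 -0.17]
shift [  7.503 -11.846 -13.006] rot [ 1.737e+00 -1.000e-03  1.200e-02]
```

Request:
servo_tool([
  {"tx": 0, "ty": -1.2, "tz": -1.3, "wx": 0.2, "wy": 0, "wz": 0, "fingers": 135},
  {"tx": 0, "ty": -2.4, "tz": -2.6, "wx": 0.4, "wy": 0, "wz": 0, "fingers": 135},
  {"tx": 0, "ty": -3.6, "tz": -3.9, "wx": 0.6, "wy": 0, "wz": 0, "fingers": 135},
  {"tx": 0.3, "ty": -4.8, "tz": -5.2, "wx": 0.8, "wy": 0, "wz": 0, "fingers": 135},
  {"tx": 0.6, "ty": -6.0, "tz": -6.5, "wx": 1.0, "wy": 0, "wz": 0, "fingers": 135},
  {"tx": 1, "ty": -7.2, "tz": -7.8, "wx": 1.2, "wy": 0, "wz": 0, "fingers": 135},
  {"tx": 1.5, "ty": -8.4, "tz": -9.1, "wx": 1.4, "wy": 0, "wz": 0, "fingers": 135},
  {"tx": 2, "ty": -9.6, "tz": -10.4, "wx": 1.6, "wy": 0, "wz": 0, "fingers": 135},
  {"tx": 2.6, "ty": -10.8, "tz": -11.7, "wx": 1.7, "wy": 0, "wz": 0, "fingers": 135},
  {"tx": 3.3, "ty": -11.8, "tz": -13.0, "wx": 1.74, "wy": 0, "wz": 0, "fingers": 135},
])

```text
time_s: 1.2
tool_pos: [434.9, -208.7, 165.8]
tcp_rot: [0.707, 0.032, -0.706, 0.033]
force: [-0.2, -0.7, 0.1]
finger_gap: 40.2
```

```bash
python3 plan.py -110 -153 25 -90
```

```text
t=1.2 now bay [-133.3 -182.6] z 165.8 yaw -90.04 gap 40.2 F [-0.2 -0.7  0.1] q [-0.68 -0.06  2.05  0.    1.15  0.8 ]
shift [ 4.692 -0.993 -0.771] rot [-0.007 -0.011 -0.01 ]
```

Request:
servo_tool([
  {"tx": 0, "ty": 0, "tz": 0, "wx": 0, "wy": 0, "wz": 0, "fingers": 135},
  {"tx": 0, "ty": 0, "tz": 0, "wx": 0, "wy": 0, "wz": 0, "fingers": 135},
])

```text
time_s: 1.4
tool_pos: [434.2, -209.4, 165.3]
tcp_rot: [-0.706, -0.034, 0.707, -0.033]
force: [-0.7, -0.2, 0.0]
finger_gap: 39.9
```

```bash
python3 plan.py -110 -153 25 -90
```

```text
t=1.4 now bay [-134.1 -183.3] z 165.3 yaw -89.87 gap 39.9 F [-0.7 -0.2  0. ] q [-0.68 -0.06  2.05 -0.    1.15  0.79]
shift [ 4.677 -1.005 -0.809] rot [0.021 0.009 0.005]
```

Request:
servo_tool([
  {"tx": 1, "ty": -0.5, "tz": -0.4, "wx": 0, "wy": 0, "wz": 0, "fingers": 135},
  {"tx": 2, "ty": -1, "tz": -0.8, "wx": 0, "wy": 0, "wz": 0, "fingers": 135},
  {"tx": 3, "ty": -1, "tz": -0.8, "wx": 0, "wy": 0, "wz": 0, "fingers": 135},
  {"tx": 4, "ty": -1, "tz": -0.8, "wx": 0, "wy": 0, "wz": 0, "fingers": 135},
  {"tx": 4.3, "ty": -1, "tz": -0.8, "wx": 0, "wy": 0, "wz": 0, "fingers": 135},
  {"tx": 4.6, "ty": -1, "tz": -0.8, "wx": 0, "wy": 0, "wz": 0, "fingers": 135},
  {"tx": 4.65, "ty": -1, "tz": -0.8, "wx": 0, "wy": 0, "wz": 0, "fingers": 135},
])

```text
time_s: 2.1
tool_pos: [455.3, -179.3, 26.6]
tcp_rot: [0.707, 0.032, -0.706, 0.032]
force: [-0.1, 0.3, 0.7]
finger_gap: 40.3
```

```bash
python3 plan.py -50 -153 25 -90
cat > pic.py <<'E'
import sys,cv2,numpy as np; from cell import ctrl
n=sys.argv[1]
r=ctrl.read_camera("top"); s=ctrl.read_camera("scene")
np.save("top.npy",r,allow_pickle=True);np.save("scene.npy",s,allow_pickle=True)
a=cv2.resize(r["frame"][140:260,210:370,::-1],None,fx=4,fy=4,interpolation=cv2.INTER_CUBIC); cv2.imwrite(f"pics/t{n}.png",a)
a=cv2.resize(s["frame"][110:240,160:340,::-1],None,fx=4,fy=4,interpolation=cv2.INTER_CUBIC); cv2.imwrite(f"pics/s{n}.png",a)
E
python3 pic.py 1
```

```text
t=2.1 now bay [-110.3 -155.3] z 26.6 yaw -90.10 gap 40.3 F [-0.1  0.3  0.7] q [-0.61  0.21  2.07 -0.    0.86  0.87]
shift [ 0.053 -0.079 -2.008] rot [-0.016 -0.004 -0.004]
```

View pics/t1.png

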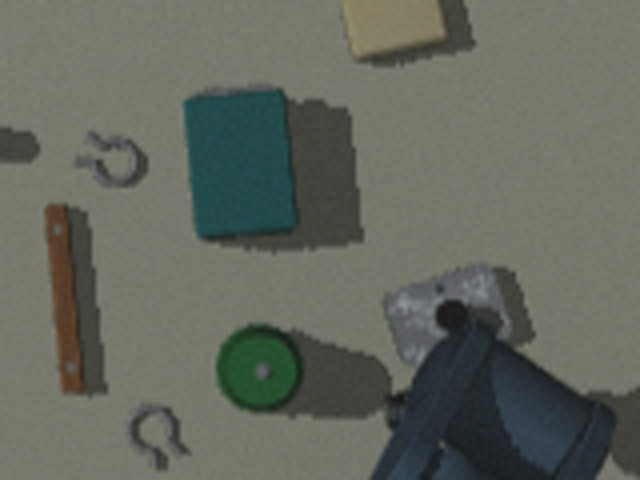

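View pics/s1.png

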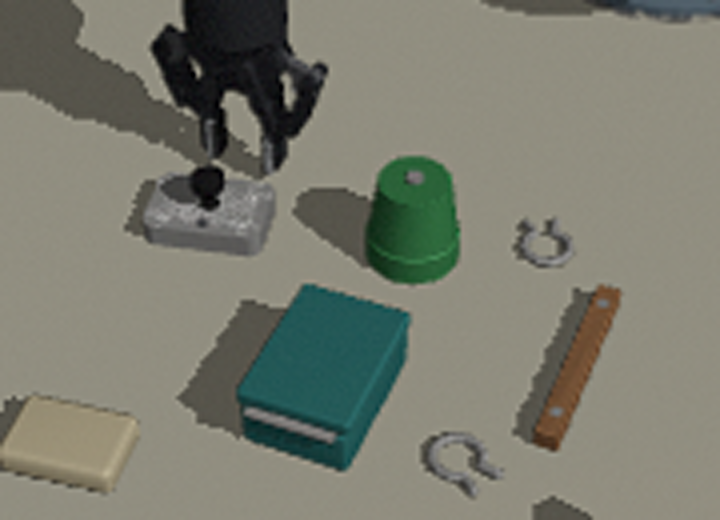

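The top view shows the holder untouched, with the gripper beside it. The scene view shows the fingertips behind the holder at about (213,150) and (275,170) in the zoom, clear of the shelf. The finger linkages bulge outward higher up, so I'll measure them to check they clear the cup.

Run:
```python
from h import *; from bay import *; from cell import ctrl
s=np.load("scene.npy",allow_pickle=True).item(); p=np.array(ctrl.sense()["tool_pos"])
def oncut(zpx):
    px=np.array([[160+zpx[0]/4,110+zpx[1]/4]])
    n=cv2.undistortPoints(px.reshape(-1,1,2),K(s),np.array(s["dist_coeffs"])).reshape(-1)
    d=R.from_quat(s["rotation"]).apply([n[0],-n[1],-1]); e=np.array(s["eye"]); N=np.r_[X,0]
    q=e+d*((p-e)@N/(d@N)); return np.round([tob(q[:2])[1]-tob(p[:2])[1],q[2]],0)
for a in[(213,155),(275,172),(205,150),(285,165),(155,40),(165,30),(180,25),(200,105),(175,70),(195,100),(325,68),(318,90),(298,130),(285,140),(290,55),(185,0),(288,0)]: print(a,oncut(a))
a=cv2.resize(s["frame"][100:165,180:260,::-1],None,fx=8,fy=8,interpolation=cv2.INTER_CUBIC); cv2.imwrite("pics/grip.png",a)
```

```text
(213, 155) [-24.   7.]
(275, 172) [30.  7.]
(205, 150) [-30.  10.]
(285, 165) [39. 17.]
(155, 40) [-65. 104.]
(165, 30) [-55. 115.]
(180, 25) [-42. 123.]
(200, 105) [-31.  53.]
(175, 70) [-50.  81.]
(195, 100) [-35.  57.]
(325, 68) [ 74. 117.]
(318, 90) [68. 96.]
(298, 130) [51. 54.]
(285, 140) [40. 41.]
(290, 55) [ 47. 121.]
(185, 0) [-36. 146.]
(288, 0) [ 47. 167.]
```

View pics/grip.png

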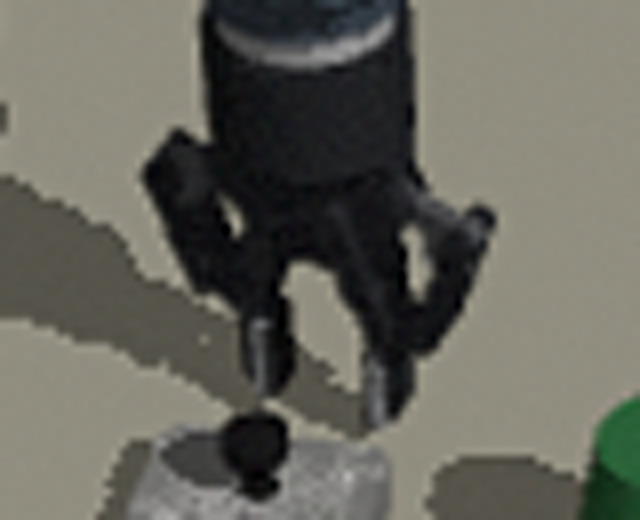

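The fingertips sit at about z=7 with a 40 mm gap. The linkage reaches about ±70 mm at z≈105. Now I'll push sideways in bay +x with both fingers against the long side.

Request:
servo_tool([
  {"tx": 0.03, "ty": 0, "tz": -0.2, "wx": 0, "wy": 0, "wz": 0, "fingers": 135},
  {"tx": 0.03, "ty": 0, "tz": -0.4, "wx": 0, "wy": 0, "wz": 0, "fingers": 135},
  {"tx": 0.03, "ty": 0, "tz": -0.5, "wx": 0, "wy": 0, "wz": 0, "fingers": 135},
  {"tx": 0.03, "ty": 0, "tz": -0.6, "wx": 0, "wy": 0, "wz": 0, "fingers": 135},
  {"tx": 0.03, "ty": 0, "tz": -0.7, "wx": 0, "wy": 0, "wz": 0, "fingers": 135},
  {"tx": 0.03, "ty": 0, "tz": -0.8, "wx": 0, "wy": 0, "wz": 0, "fingers": 135},
  {"tx": 0.03, "ty": 0, "tz": -0.9, "wx": 0, "wy": 0, "wz": 0, "fingers": 135},
  {"tx": 0.03, "ty": 0, "tz": -1.0, "wx": 0, "wy": 0, "wz": 0, "fingers": 135},
  {"tx": 0.03, "ty": 0, "tz": -1.1, "wx": 0, "wy": 0, "wz": 0, "fingers": 135},
  {"tx": 0.03, "ty": 0, "tz": -1.2, "wx": 0, "wy": 0, "wz": 0, "fingers": 135},
])

```text
time_s: 3.2
tool_pos: [491.3, -175.0, 25.2]
tcp_rot: [0.706, 0.033, -0.706, 0.033]
force: [-1.6, 1.2, -0.7]
finger_gap: 40.4
```

```bash
python3 plan.py -50 -153 25 -90; python3 pic.py 2
```

```text
t=3.2 now bay [ -74.  -154.3] z 25.2 yaw -90.04 gap 40.4 F [-1.6  1.2 -0.7] q [-0.56  0.28  1.99  0.    0.87  0.92]
shift [ 0.007 -0.043 -0.801] rot [-0.006 -0.001  0.001]
```

View pics/s2.png

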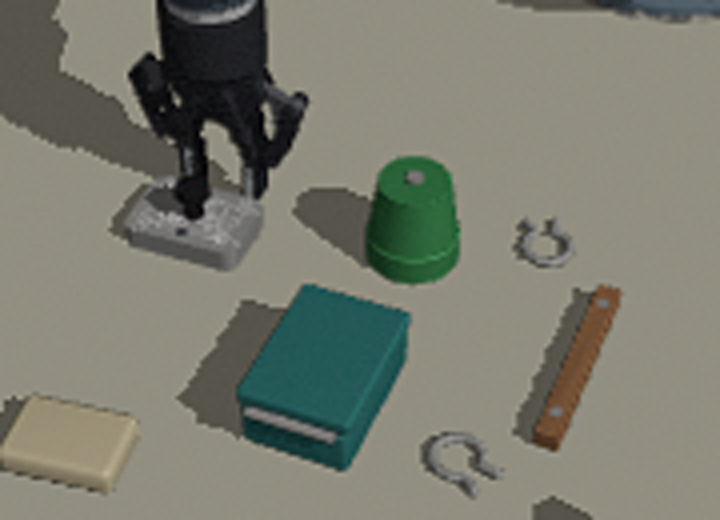

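The scene view shows the fingers against the holder's long side, with the holder (about (190,230)) turning square. The force is about 2 N. I'll continue.

Request:
servo_tool([
  {"tx": 0, "ty": 0, "tz": -0.1, "wx": 0, "wy": 0, "wz": 0, "fingers": 135},
  {"tx": 0, "ty": 0, "tz": -0.2, "wx": 0, "wy": 0, "wz": 0, "fingers": 135},
  {"tx": 0, "ty": 0, "tz": -0.3, "wx": 0, "wy": 0, "wz": 0, "fingers": 135},
  {"tx": 0, "ty": 0, "tz": -0.4, "wx": 0, "wy": 0, "wz": 0, "fingers": 135},
  {"tx": 0, "ty": 0, "tz": -0.5, "wx": 0, "wy": 0, "wz": 0, "fingers": 135},
  {"tx": 0, "ty": 0, "tz": -0.6, "wx": 0, "wy": 0, "wz": 0, "fingers": 135},
  {"tx": 0, "ty": 0, "tz": -0.7, "wx": 0, "wy": 0, "wz": 0, "fingers": 135},
  {"tx": 0, "ty": 0, "tz": -0.8, "wx": 0, "wy": 0, "wz": 0, "fingers": 135},
  {"tx": 0, "ty": 0, "tz": -0.9, "wx": 0, "wy": 0, "wz": 0, "fingers": 135},
  {"tx": 0, "ty": 0, "tz": -0.9, "wx": 0, "wy": 0, "wz": 0, "fingers": 135},
])

```text
time_s: 4.3
tool_pos: [518.7, -172.6, 25.5]
tcp_rot: [0.707, 0.033, -0.706, 0.033]
force: [-0.3, 0.1, -0.5]
finger_gap: 40.4
```

```bash
python3 plan.py -47 -153 25 -90; python3 pic.py 3
```

```text
t=4.3 now bay [ -46.5 -154.4] z 25.5 yaw -90.02 gap 40.4 F [-0.3  0.1 -0.5] q [-0.53  0.33  1.93  0.    0.89  0.95]
shift [ 0.017 -0.047  0.015] rot [-0.004 -0.013 -0.004]
```

View pics/t3.png

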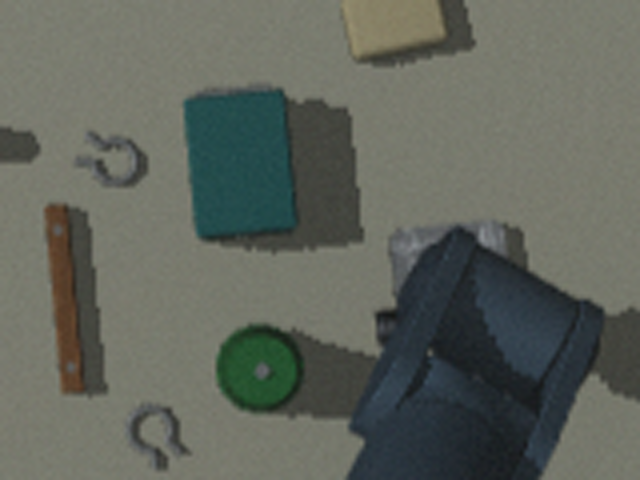

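View pics/s3.png

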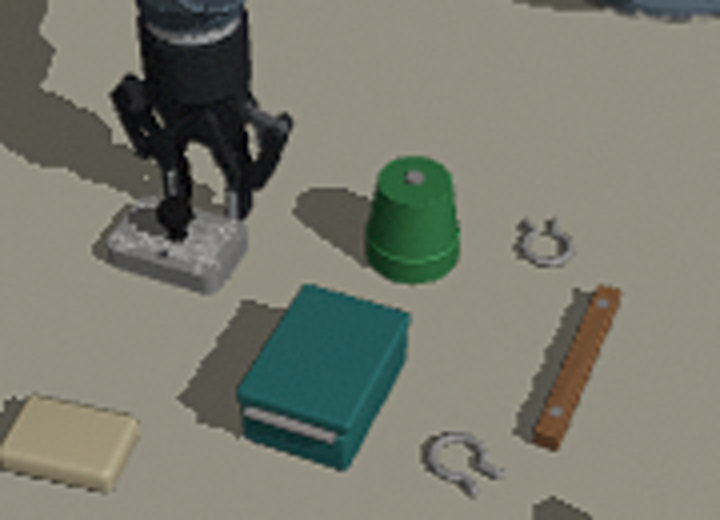

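The holder now looks square to the bay. I'll back off sideways, raise the arm and measure.

Request:
servo_tool([
  {"tx": 0, "ty": 0, "tz": 0.4, "wx": 0, "wy": 0, "wz": 0, "fingers": 135},
  {"tx": 0, "ty": 0, "tz": 1, "wx": 0, "wy": 0, "wz": 0, "fingers": 135},
  {"tx": -1, "ty": 0.5, "tz": 2, "wx": 0, "wy": 0, "wz": 0, "fingers": 160},
  {"tx": -2, "ty": 1.5, "tz": 3, "wx": 0, "wy": 0, "wz": 0, "fingers": 200},
  {"tx": -3, "ty": 2.5, "tz": 3, "wx": 0, "wy": 0, "wz": 0, "fingers": 200},
  {"tx": -3, "ty": 3.8, "tz": 3, "wx": 0, "wy": 0, "wz": 0, "fingers": 200},
  {"tx": -3, "ty": 5, "tz": 3, "wx": 0, "wy": 0, "wz": 0, "fingers": 200},
])

```text
time_s: 5.1
tool_pos: [442.1, -332.5, 117.2]
tcp_rot: [0.707, 0.031, -0.705, 0.034]
force: [0.5, -0.5, -0.3]
finger_gap: 18.6
```

```bash
python3 plan.py 0 -230 60 0; python3 pic.py 4
```

```text
t=5.1 now bay [-137.7 -306.5] z 117.2 yaw -90.06 gap 18.6 F [ 0.5 -0.5 -0.3] q [-0.85  0.18  1.9   0.    1.06  0.63]
shift [ 1.912 -2.561 -4.582] rot [-1.501e+01  5.000e-03 -4.300e-02]
```

View pics/t4.png

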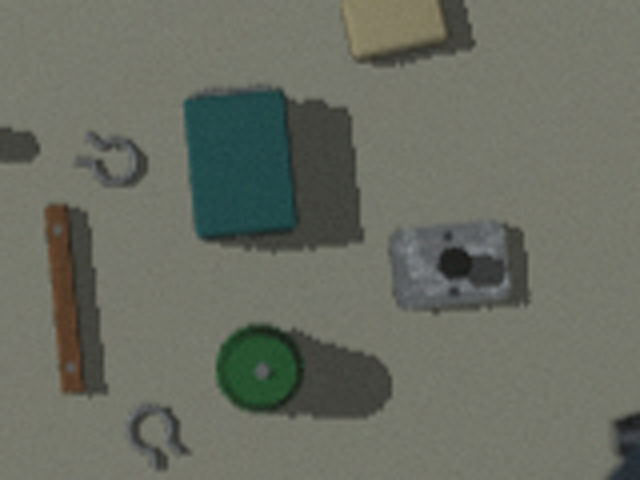

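The holder is in clear view at zoom (390–510, 222–308) and looks about square to the bay. I'll fit its edges.

```bash
cat > hm.py <<'E'
import sys
from meas import *; from bay import *
np.set_printoptions(precision=3,suppress=True)
def edges(near,z=18,show=None):
    r=np.load("top.npy",allow_pickle=True).item(); f=r["frame"]
    m=holdmask(r,near); m=cv2.morphologyEx(m.astype(np.uint8),cv2.MORPH_CLOSE,np.ones((3,3)))>0
    c=rect(r,m,z); print("centroid",tob(c[0]),"rect",tob(c[1]),c[2])
    v,u=np.nonzero(m)
    for nm,fn,o in(('-x',max,.5),('+x',min,-.5)):
        e=np.array([(k,fn(v[u==k])+o) for k in range(u.min()+5,u.max()-4)]); B=np.array([tob(p) for p in cast(r,e,z)]); p=np.polyfit(B[:,1]-B[:,1].mean(),B[:,0],1); print(nm,p,"std",(B[:,0]-np.polyval(p,B[:,1]-B[:,1].mean())).std())
    for nm,fn,o in(('-y',max,.5),('+y',min,-.5)):
        e=np.array([(fn(u[v==k])+o,k) for k in range(v.min()+5,v.max()-4)]); B=np.array([tob(p) for p in cast(r,e,z)]); p=np.polyfit(B[:,0]-B[:,0].mean(),B[:,1],1); print(nm,p,"std",(B[:,1]-np.polyval(p,B[:,0]-B[:,0].mean())).std())
edges((float(sys.argv[1]),float(sys.argv[2])))
E
python3 hm.py 323 207
```

```text
centroid [  -1.92  -159.384] rect [  -1.844 -159.575] (70.25332641601562, 102.16776275634766)
-x [  0.008 -36.727] std 0.9301012824023176
+x [-0.003 32.612] std 1.1277360476625724
-y [  -0.1   -207.068] std 2.043244406856124
+y [  -0.012 -111.501] std 1.592315884168647
```

Run:
```python
from meas import *; from bay import *
np.set_printoptions(precision=2,suppress=True)
r=np.load("top.npy",allow_pickle=True).item(); f=r["frame"].astype(int)
print(tob((480.88,-19.33)))
# line profiles along bay X, averaged over y range, at given height
def prof(x0,x1,y0,y1,z,step=1):
    xs=np.arange(x0,x1,step); ys=np.arange(y0,y1,2.)
    G=np.array([[np.r_[tow((x,y)),z] for y in ys] for x in xs]).reshape(-1,3)
    uv=proj(r,G).astype(np.float32); im=r["frame"].astype(np.float32)
    v=cv2.remap(im,uv[:,0].reshape(len(xs),-1),uv[:,1].reshape(len(xs),-1),cv2.INTER_LINEAR)
    return xs,v.mean(1)
for nm,a in(("box -x z48",(20,50,-25,25,48)),("holder -x",(-45,-22,-185,-130,18)),("holder +x",(20,45,-190,-135,18)),("cup +x z22",(-48,-24,-3,3,15)),("cup -x",(-116,-95,-3,3,15)),("box +x",(130,160,-25,25,48))):
    xs,v=prof(*a); print(nm); print(np.c_[xs,v][::2].T.round(0).astype(int))
```

```text
[-69.97   1.67]
box -x z48
[[ 20  22  24  26  28  30  32  34  36  38  40  42  44  46  48]
 [110 101  95  85  77  70  60  48  37  32  32  34  35  34  34]
 [112 103  96  86  78  71  63  54  51  56  66  71  73  72  72]
 [101  93  86  78  70  64  57  49  48  55  66  71  73  73  72]]
holder -x
[[-45 -43 -41 -39 -37 -35 -33 -31 -29 -27 -25 -23]
 [117 116 108  95  81  79  84  88  89  88  92  94]
 [118 117 110  96  82  81  86  91  92  91  96  98]
 [106 105  99  86  75  76  85  91  93  92  97 100]]
holder +x
[[ 20  22  24  26  28  30  32  34  36  38  40  42  44]
 [ 90  90  91  93  97 106 113 116 117 117 117 117 117]
 [ 93  93  94  96 100 108 114 118 118 118 118 118 118]
 [ 95  95  96  97  98 102 105 107 107 107 107 107 107]]
cup +x z22
[[-48 -46 -44 -42 -40 -38 -36 -34 -32 -30 -28 -26]
 [ 37  36  34  32  30  40  58  86 107 116 117 115]
 [ 77  72  63  52  45  55  75  97 111 118 119 118]
 [ 44  42  39  34  30  39  58  81  98 106 107 106]]
cup -x
[[-116 -114 -112 -110 -108 -106 -104 -102 -100  -98  -96]
 [ 116  117  118  117  105   87   60   41   34   34   35]
 [ 116  118  119  118  109   95   70   55   57   67   76]
 [ 104  105  106  107   97   80   58   42   37   40   44]]
box +x
[[130 132 134 136 138 140 142 144 146 148 150 152 154 156 158]
 [ 35  36  36  36  36  35  34  39  58  77  89 103 113 117 118]
 [ 73  74  73  73  73  73  71  69  76  84  93 106 115 119 120]
 [ 73  74  74  74  74  73  72  70  76  84  89  97 104 107 108]]
```

Measurements:

| Item | Bay coordinates |
|---|---|
| Holder | x from about -34 to +29.8, centre about -2, y about -159, squared to within 0.01 rad |
| Cup +x edge | -35.5 |
| Box -x edge | about 35 |

Next I'll turn the tool 90° and go behind the holder.

Request:
servo_tool([
  {"tx": 0, "ty": 0, "tz": -0.4, "wx": -1.4, "wy": 0, "wz": 0, "fingers": 200},
  {"tx": 0, "ty": 0, "tz": -0.8, "wx": -2.8, "wy": 0, "wz": 0, "fingers": 200},
  {"tx": 0, "ty": 0, "tz": -1.3, "wx": -4.2, "wy": 0, "wz": 0, "fingers": 200},
  {"tx": 0, "ty": -0.3, "tz": -1.8, "wx": -5.6, "wy": 0, "wz": 0, "fingers": 200},
  {"tx": 0, "ty": -0.6, "tz": -2.3, "wx": -7, "wy": 0, "wz": 0, "fingers": 200},
  {"tx": 0, "ty": -0.9, "tz": -2.8, "wx": -8.4, "wy": 0, "wz": 0, "fingers": 200},
  {"tx": 0, "ty": -1.2, "tz": -3.3, "wx": -9.8, "wy": 0, "wz": 0, "fingers": 200},
  {"tx": 0, "ty": -1.5, "tz": -3.8, "wx": -11.2, "wy": 0, "wz": 0, "fingers": 200},
  {"tx": 0, "ty": -1.9, "tz": -4.2, "wx": -12.6, "wy": 0, "wz": 0, "fingers": 200},
  {"tx": 0, "ty": -2.28, "tz": -4.52, "wx": -14, "wy": 0, "wz": 0, "fingers": 200},
])

```text
time_s: 6.2
tool_pos: [570.7, -248.1, 115.0]
tcp_rot: [0.501, 0.499, -0.501, 0.498]
force: [-0.4, -0.1, -0.1]
finger_gap: 18.4
```

```bash
python3 plan.py -2 -238 25 0
```

```text
t=6.2 now bay [  -1.8 -234.5] z 115.0 yaw -5.65 gap 18.4 F [-0.4 -0.1 -0.1] q [-0.59  0.33  1.71  0.    1.09 -0.59]
shift [3.001 0.006 0.12 ] rot [-0.941 -0.007  0.004]
```

Request:
servo_tool([
  {"tx": 0.4, "ty": 0, "tz": 0.12, "wx": -0.94, "wy": 0, "wz": 0, "fingers": 200},
  {"tx": 1.2, "ty": 0, "tz": 0.12, "wx": -0.94, "wy": 0, "wz": 0, "fingers": 200},
  {"tx": 2, "ty": 0, "tz": 0.12, "wx": -0.94, "wy": 0, "wz": 0, "fingers": 200},
  {"tx": 2.6, "ty": 0, "tz": 0.12, "wx": -0.94, "wy": 0, "wz": 0, "fingers": 200},
  {"tx": 2.8, "ty": 0, "tz": 0.12, "wx": -0.94, "wy": 0, "wz": 0, "fingers": 200},
  {"tx": 2.8, "ty": 0, "tz": 0.12, "wx": -0.94, "wy": 0, "wz": 0, "fingers": 200},
])

```text
time_s: 6.8
tool_pos: [570.1, -252.6, 30.5]
tcp_rot: [0.478, 0.522, -0.478, 0.52]
force: [-0.4, -0.1, 0.6]
finger_gap: 18.5
```

```bash
python3 plan.py -2 -216 27 0; python3 pic.py 5
```

```text
t=6.8 now bay [  -2.8 -238.9] z 30.5 yaw -0.38 gap 18.5 F [-0.4 -0.1  0.6] q [-0.6   0.46  1.72  0.    0.96 -0.69]
shift [ 0.116  0.022 -0.762] rot [-0.064 -0.013  0.015]
```

View pics/t5.png

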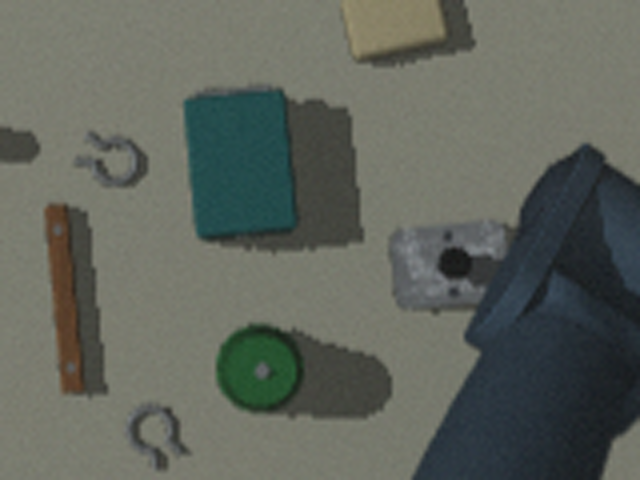

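View pics/s5.png

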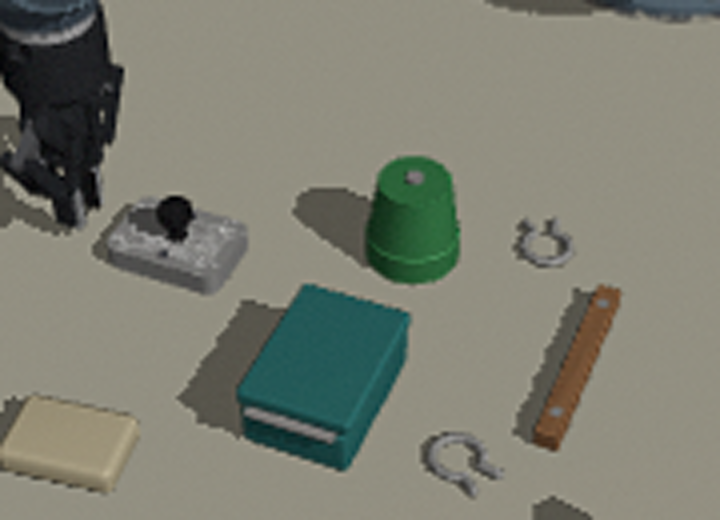

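The top view shows the holder unmoved, and the scene view shows the fingers behind its trailing end. I'll push forward while drifting +2 mm in x to centre it.

Request:
servo_tool([
  {"tx": 0.04, "ty": 0, "tz": -0.3, "wx": -0.06, "wy": 0, "wz": 0, "fingers": 200},
  {"tx": 0.04, "ty": 0, "tz": -0.6, "wx": -0.06, "wy": 0, "wz": 0, "fingers": 200},
  {"tx": 0.04, "ty": 0, "tz": -0.7, "wx": -0.06, "wy": 0, "wz": 0, "fingers": 200},
  {"tx": 0.04, "ty": 0, "tz": -0.8, "wx": -0.06, "wy": 0, "wz": 0, "fingers": 200},
  {"tx": 0.04, "ty": 0, "tz": -0.9, "wx": -0.06, "wy": 0, "wz": 0, "fingers": 200},
  {"tx": 0.04, "ty": 0.01, "tz": -1.05, "wx": -0.06, "wy": 0, "wz": 0, "fingers": 200},
  {"tx": 0.04, "ty": 0.02, "tz": -1.2, "wx": -0.06, "wy": 0, "wz": 0, "fingers": 200},
  {"tx": 0.04, "ty": 0.03, "tz": -1.35, "wx": -0.06, "wy": 0, "wz": 0, "fingers": 200},
  {"tx": 0.04, "ty": 0.03, "tz": -1.5, "wx": -0.06, "wy": 0, "wz": 0, "fingers": 200},
  {"tx": 0.04, "ty": 0.04, "tz": -1.65, "wx": -0.06, "wy": 0, "wz": 0, "fingers": 200},
])

```text
time_s: 7.9
tool_pos: [568.0, -203.7, 30.5]
tcp_rot: [0.476, 0.522, -0.476, 0.523]
force: [0.7, -4.3, 1.5]
finger_gap: 18.5
```

```bash
python3 plan.py -1 -150 29 0; python3 pic.py 6
```

```text
t=7.9 now bay [  -0.3 -190. ] z 30.5 yaw -0.02 gap 18.5 F [ 0.7 -4.3  1.5] q [-0.53  0.43  1.78 -0.    0.94 -0.62]
shift [ 0.049 -0.023 -1.333] rot [-0.004  0.007 -0.005]
```

View pics/s6.png

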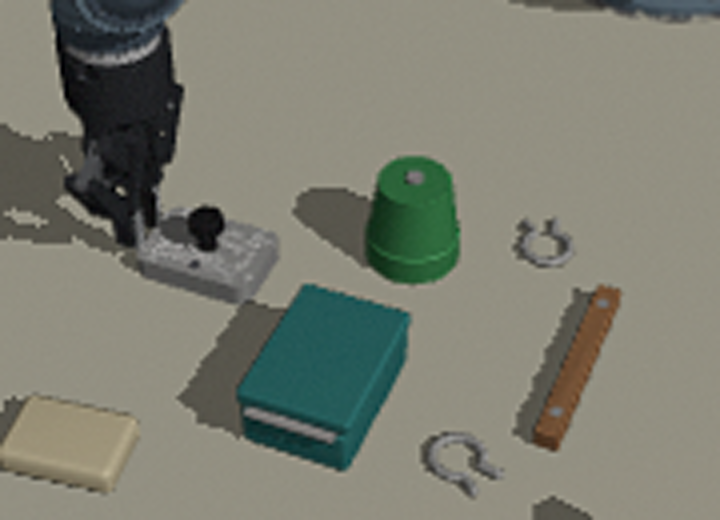

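The holder moves with the fingers, its trailing end near (150,240) in the scene zoom, with about 4 N. I'll continue to just before the gap and measure.

Request:
servo_tool([
  {"tx": 0.02, "ty": 0, "tz": -0.15, "wx": 0, "wy": 0, "wz": 0, "fingers": 200},
  {"tx": 0.02, "ty": 0.01, "tz": -0.3, "wx": 0, "wy": 0, "wz": 0, "fingers": 200},
  {"tx": 0.02, "ty": 0.01, "tz": -0.45, "wx": 0, "wy": 0, "wz": 0, "fingers": 200},
  {"tx": 0.02, "ty": 0.01, "tz": -0.6, "wx": 0, "wy": 0, "wz": 0, "fingers": 200},
  {"tx": 0.02, "ty": 0.01, "tz": -0.75, "wx": 0, "wy": 0, "wz": 0, "fingers": 200},
  {"tx": 0.02, "ty": 0.02, "tz": -0.9, "wx": 0, "wy": 0, "wz": 0, "fingers": 200},
  {"tx": 0.02, "ty": 0.02, "tz": -1.05, "wx": 0, "wy": 0, "wz": 0, "fingers": 200},
  {"tx": 0.02, "ty": 0.02, "tz": -1.2, "wx": 0, "wy": 0, "wz": 0, "fingers": 200},
  {"tx": 0.02, "ty": 0.02, "tz": -1.3, "wx": 0, "wy": 0, "wz": 0, "fingers": 200},
])

```text
time_s: 8.9
tool_pos: [564.7, -164.4, 29.5]
tcp_rot: [0.476, 0.523, -0.476, 0.523]
force: [0.2, -4.5, 3.3]
finger_gap: 18.4
```

```bash
python3 plan.py -1 -100 29 0; python3 pic.py 7
cat > prof.py <<'E'
import sys
from meas import *; from bay import *
r=np.load("top.npy",allow_pickle=True).item()
def prof(x0,x1,y0,y1,z):
    xs=np.arange(x0,x1,1.); ys=np.arange(y0,y1,2.)
    G=np.array([[np.r_[tow((x,y)),z] for y in ys] for x in xs]).reshape(-1,3)
    uv=proj(r,G).astype(np.float32)
    v=cv2.remap(r["frame"].astype(np.float32),uv[:,0].reshape(len(xs),-1),uv[:,1].reshape(len(xs),-1),cv2.INTER_LINEAR)
    return xs,v.mean(1)
c=float(sys.argv[1])
for y0,y1 in((c-5,c+15),(c+15,c+33)):
    for a,b in((-45,-22),(20,45)):
        xs,v=prof(a,b,y0,y1,18); print(y0,y1); print(np.c_[xs,v[:,0],v[:,2]].T[:, ::1].round(0).astype(int))
E
python3 prof.py -95
```

```text
t=8.9 now bay [  -0.  -150.5] z 29.5 yaw -0.01 gap 18.4 F [ 0.2 -4.5  3.3] q [-0.48  0.4   1.82  0.    0.92 -0.57]
shift [ 0.018 -0.034 -1.684] rot [-0.002 -0.001  0.002]
-100.0 -80.0
[[-45 -44 -43 -42 -41 -40 -39 -38 -37 -36 -35 -34 -33 -32 -31 -30 -29 -28
  -27 -26 -25 -24 -23]
 [ 51  51  52  52  52  51  51  50  49  49  49  50  52  54  56  58  60  61
   63  64  65  67  69]
 [ 75  75  75  75  74  73  71  70  69  68  67  68  69  71  72  73  74  76
   76  76  77  79  81]]
-100.0 -80.0
[[20 21 22 23 24 25 26 27 28 29 30 31 32 33 34 35 36 37 38 39 40 41 42 43
  44]
 [92 87 83 83 83 84 85 87 89 91 90 89 88 90 91 92 93 94 94 94 93 93 93 92
  92]
 [99 94 90 90 91 91 92 94 95 96 93 90 87 87 86 86 85 86 86 86 86 86 85 84
  84]]
-80.0 -62.0
[[-45 -44 -43 -42 -41 -40 -39 -38 -37 -36 -35 -34 -33 -32 -31 -30 -29 -28
  -27 -26 -25 -24 -23]
 [108 110 111 112 112 112 110 108 105 103  97  91  89  90  91  92  94  97
   99 100 100 101 104]
 [102 103 104 104 105 105 102  99  97  95  91  87  87  90  93  96  99 102
  104 106 106 108 111]]
-80.0 -62.0
[[ 20  21  22  23  24  25  26  27  28  29  30  31  32  33  34  35  36  37
   38  39  40  41  42  43  44]
 [109 107 105 102  99  97  93  88  83  79  74  70  69  67  67  67  67  67
   67  67  67  66  66  66  67]
 [117 114 111 108 106 103  98  93  87  82  77  71  68  65  64  63  62  62
   62  62  62  62  61  61  61]]
```

View pics/t7.png

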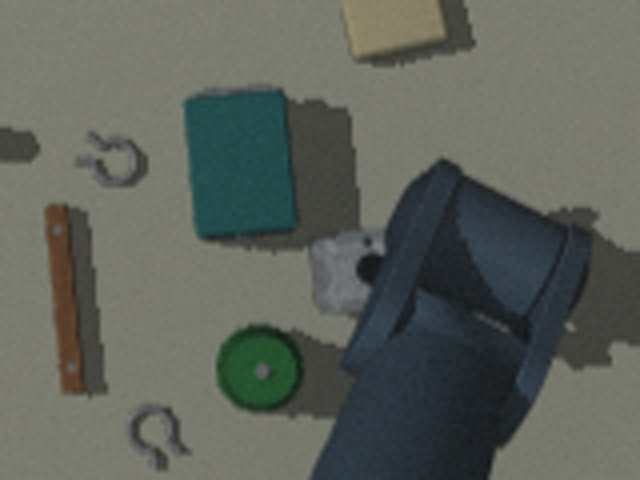

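View pics/s7.png

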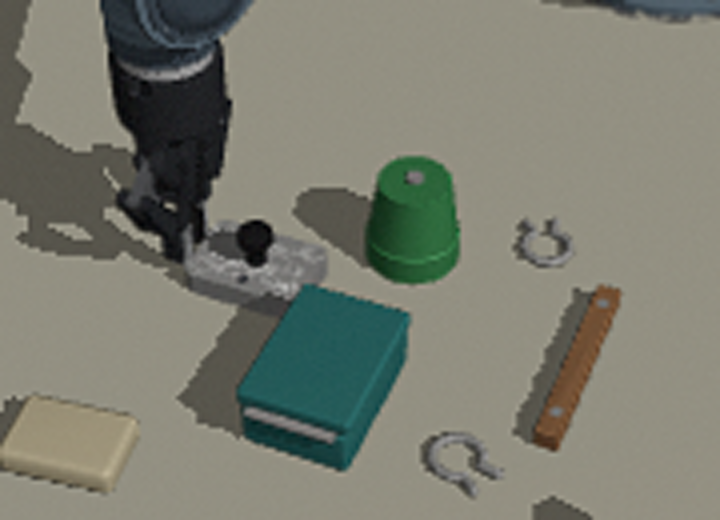

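Run:
```python
from meas import *; from bay import *
r=np.load("top.npy",allow_pickle=True).item(); im=r["frame"].astype(np.float32)
# rectified view on plane z=18 in bay axes: 4 px/mm ; columns = -y (y from +10 down to -110), rows = x from +50 down to -50
ys=np.arange(10,-120,-.2); xs=np.arange(50,-50,-.2)
G=np.array([[np.r_[tow((x,y)),18] for y in ys] for x in xs]).reshape(-1,3)
uv=proj(r,G).astype(np.float32); v=cv2.remap(im,uv[:,0].reshape(len(xs),-1),uv[:,1].reshape(len(xs),-1),cv2.INTER_CUBIC)
v=np.clip(v*1.5,0,255).astype(np.uint8)[:,:,::-1].copy()
for x in(35,32,-32,-35): cv2.line(v,(0,int((50-x)*5)),(v.shape[1],int((50-x)*5)),(0,0,255),1)
for y in(0,-40,-50,-60,-80): cv2.line(v,(int((10-y)*5),0),(int((10-y)*5),v.shape[0]),(255,0,0),1)
cv2.imwrite("pics/rect7.png",v)
```

```text
(no output)
```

View pics/rect7.png

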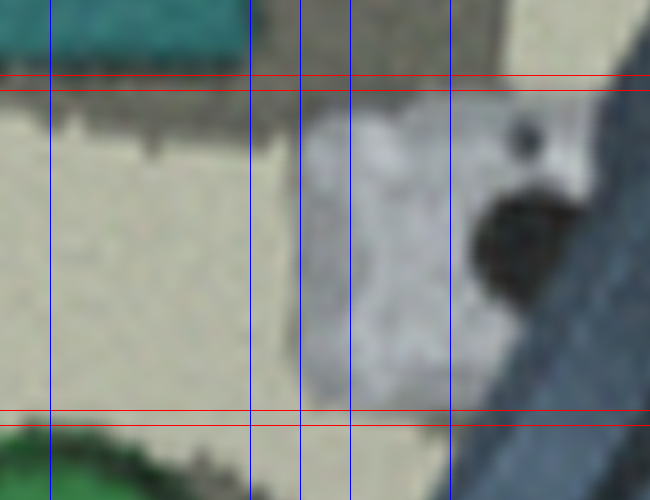

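In the rectified view the red lines mark x=±32 and ±35. The holder's leading end lies square at y≈-49, with sides at about ±32, so it is centred on the gap. I'll push on into the gap and watch the force.

Request:
servo_tool([
  {"tx": 0.02, "ty": 0, "tz": -0.15, "wx": 0, "wy": 0, "wz": 0, "fingers": 200},
  {"tx": 0.02, "ty": 0, "tz": -0.3, "wx": 0, "wy": 0, "wz": 0, "fingers": 200},
  {"tx": 0.02, "ty": 0, "tz": -0.45, "wx": 0, "wy": 0, "wz": 0, "fingers": 200},
  {"tx": 0.02, "ty": 0, "tz": -0.6, "wx": 0, "wy": 0, "wz": 0, "fingers": 200},
  {"tx": 0.02, "ty": 0, "tz": -0.75, "wx": 0, "wy": 0, "wz": 0, "fingers": 200},
  {"tx": 0.02, "ty": 0, "tz": -0.9, "wx": 0, "wy": 0, "wz": 0, "fingers": 200},
])

```text
time_s: 9.6
tool_pos: [562.1, -137.5, 28.8]
tcp_rot: [0.476, 0.523, -0.476, 0.522]
force: [-0.3, -3.6, 1.5]
finger_gap: 18.2
```

```bash
cat > rectv.py <<'E'
import sys
from meas import *; from bay import *; from cell import ctrl
n=sys.argv[1]; y1=float(sys.argv[2]); y0=y1-130
r=ctrl.read_camera("top"); s=ctrl.read_camera("scene"); np.save("top.npy",r,allow_pickle=True);np.save("scene.npy",s,allow_pickle=True)
im=r["frame"].astype(np.float32)
ys=np.arange(y1,y0,-.2); xs=np.arange(50,-50,-.2)
G=np.array([[np.r_[tow((x,y)),18] for y in ys] for x in xs]).reshape(-1,3)
uv=proj(r,G).astype(np.float32); v=cv2.remap(im,uv[:,0].reshape(len(xs),-1),uv[:,1].reshape(len(xs),-1),cv2.INTER_CUBIC)
v=np.clip(v*1.5,0,255).astype(np.uint8)[:,:,::-1].copy()
for x in(35,32,-32,-35): cv2.line(v,(0,int((50-x)*5)),(v.shape[1],int((50-x)*5)),(0,0,255),1)
for y in range(-200,201,20):
    c=int((y1-y)*5)
    if 0<=c<v.shape[1]: cv2.line(v,(c,0),(c,v.shape[0]),(255,0,0),1); cv2.putText(v,str(y),(c,12),0,.4,(0,0,0),1)
cv2.imwrite(f"pics/r{n}.png",v)
a=cv2.resize(s["frame"][100:240,160:340,::-1],None,fx=4,fy=4,interpolation=cv2.INTER_CUBIC); cv2.imwrite(f"pics/s{n}.png",a)
E
python3 plan.py 0 -100 29 0; python3 rectv.py 8 30
```

```text
t=9.6 now bay [-1.000e-01 -1.235e+02] z 28.8 yaw -0.02 gap 18.2 F [-0.3 -3.6  1.5] q [-0.44  0.38  1.84  0.    0.92 -0.53]
shift [-0.005  0.003 -0.783] rot [-0.003 -0.003  0.003]
```

View pics/r8.png

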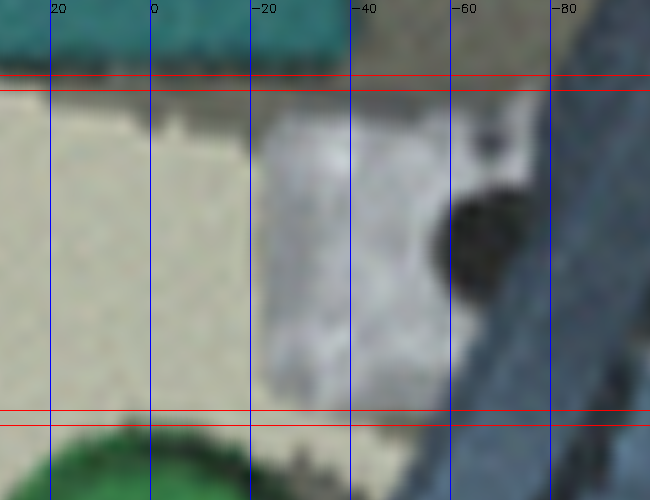

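View pics/s8.png

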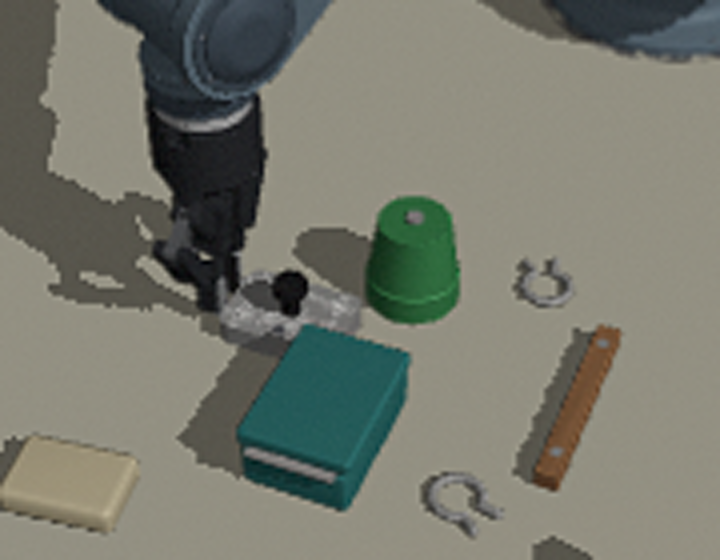

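The leading end is at y≈-22. The holder's sides are at about -33 and +30, so it sits about 1 mm off toward the cup. I'll continue with a 1.2 mm drift to +x.

Request:
servo_tool([
  {"tx": 0, "ty": 0.01, "tz": -0.12, "wx": 0, "wy": 0, "wz": 0, "fingers": 200},
  {"tx": 0, "ty": 0.02, "tz": -0.24, "wx": 0, "wy": 0, "wz": 0, "fingers": 200},
  {"tx": 0, "ty": 0.03, "tz": -0.36, "wx": 0, "wy": 0, "wz": 0, "fingers": 200},
  {"tx": 0, "ty": 0.04, "tz": -0.48, "wx": 0, "wy": 0, "wz": 0, "fingers": 200},
  {"tx": 0, "ty": 0.04, "tz": -0.6, "wx": 0, "wy": 0, "wz": 0, "fingers": 200},
  {"tx": 0, "ty": 0.04, "tz": -0.72, "wx": 0, "wy": 0, "wz": 0, "fingers": 200},
])

```text
time_s: 10.3
tool_pos: [561.1, -115.8, 28.7]
tcp_rot: [0.476, 0.523, -0.476, 0.522]
force: [-1.0, -1.1, -1.7]
finger_gap: 18.6
```

```bash
python3 plan.py 1 -65 29 0; python3 rectv.py 9 50
```

```text
t=10.3 now bay [   1.  -101.8] z 28.7 yaw -0.03 gap 18.6 F [-1.  -1.1 -1.7] q [-0.4   0.37  1.86  0.    0.91 -0.49]
shift [-0.011  0.    -1.227] rot [-0.004 -0.006  0.006]
```

View pics/r9.png

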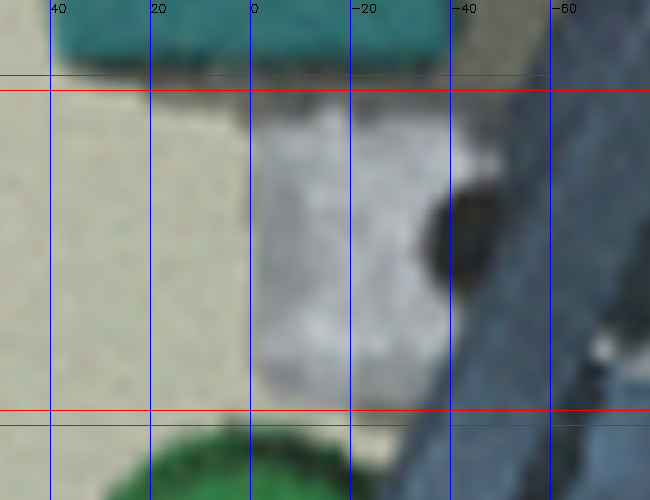

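View pics/s9.png

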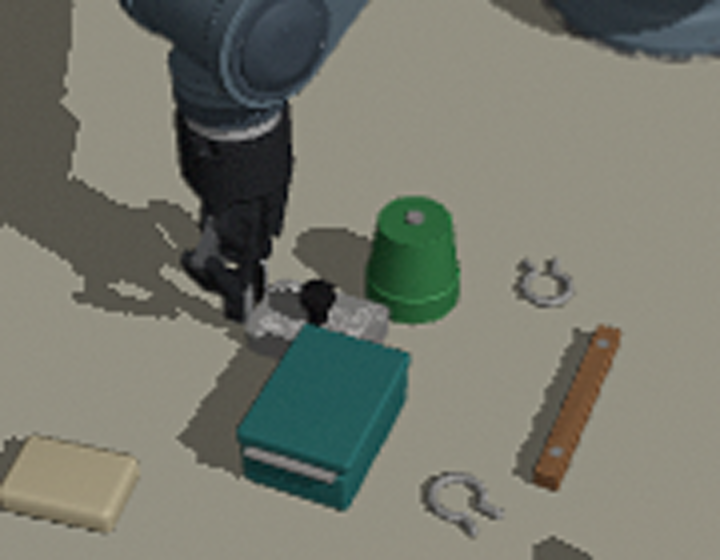

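The leading end is at the cup's narrowest point (y≈0), with visible clearance on both sides. I'll continue straight.

Request:
servo_tool([
  {"tx": 0, "ty": 0, "tz": -0.15, "wx": 0, "wy": 0, "wz": 0, "fingers": 200},
  {"tx": 0, "ty": 0, "tz": -0.3, "wx": 0, "wy": 0, "wz": 0, "fingers": 200},
  {"tx": 0, "ty": 0.01, "tz": -0.45, "wx": 0, "wy": 0, "wz": 0, "fingers": 200},
  {"tx": 0, "ty": 0.01, "tz": -0.6, "wx": 0, "wy": 0, "wz": 0, "fingers": 200},
  {"tx": 0, "ty": 0.01, "tz": -0.75, "wx": 0, "wy": 0, "wz": 0, "fingers": 200},
  {"tx": 0, "ty": 0.01, "tz": -0.9, "wx": 0, "wy": 0, "wz": 0, "fingers": 200},
  {"tx": 0, "ty": 0.01, "tz": -1.05, "wx": 0, "wy": 0, "wz": 0, "fingers": 200},
  {"tx": 0, "ty": 0.01, "tz": -1.2, "wx": 0, "wy": 0, "wz": 0, "fingers": 200},
])

```text
time_s: 11.2
tool_pos: [558.4, -80.1, 29.0]
tcp_rot: [0.476, 0.523, -0.476, 0.523]
force: [0.0, -2.3, -1.3]
finger_gap: 18.7
```

```bash
python3 plan.py 1 -65 29 0; python3 rectv.py 10 80
```

```text
t=11.2 now bay [  1.6 -66. ] z 29.0 yaw -0.02 gap 18.7 F [ 0.  -2.3 -1.3] q [-0.34  0.35  1.88 -0.    0.91 -0.44]
shift [ 0.    -0.019 -0.035] rot [-0.003  0.     0.   ]
```

View pics/r10.png

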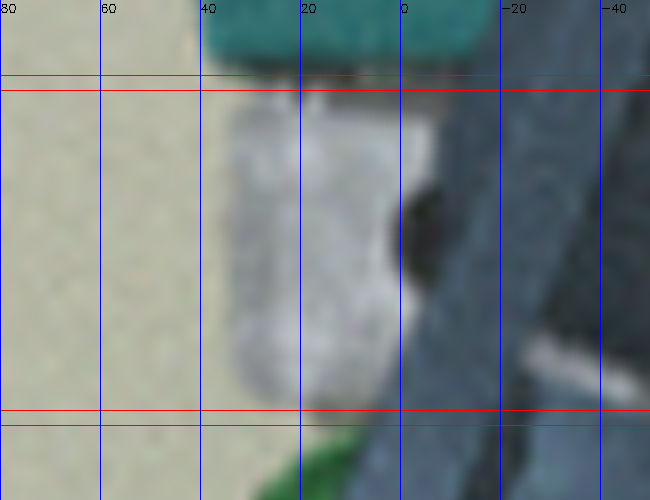

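View pics/s10.png

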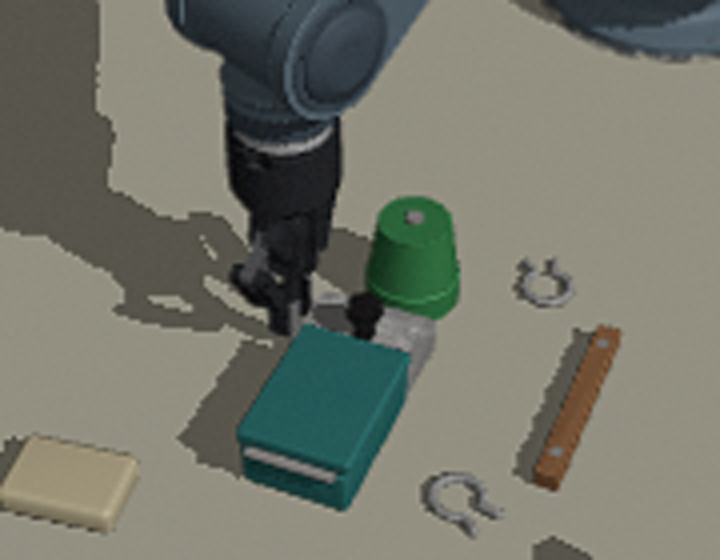

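The holder is inside the gap with its leading end at y≈34, square and centred, with 2 N of force. Before pushing further I'll check how wide the finger linkage is at the height of the cup and box.

Run:
```python
from h import *; from bay import *; from cell import ctrl
s=np.load("scene.npy",allow_pickle=True).item(); p=np.array(ctrl.sense()["tool_pos"])
def oncut(zpx):
    px=np.array([[160+zpx[0]/4,100+zpx[1]/4]])
    n=cv2.undistortPoints(px.reshape(-1,1,2),K(s),np.array(s["dist_coeffs"])).reshape(-1)
    d=R.from_quat(s["rotation"]).apply([n[0],-n[1],-1]); e=np.array(s["eye"]); N=np.r_[Y,0]
    q=e+d*((p-e)@N/(d@N)); return np.round([tob(q[:2])[0]-tob(p[:2])[0],q[2]],0)
for a in[(235,272),(240,285),(250,300),(270,310),(280,332),(300,330),(265,235),(325,220),(322,245)]: print(a,oncut(a))
a=cv2.resize(s["frame"][140:190,205:265,::-1],None,fx=10,fy=10,interpolation=cv2.INTER_CUBIC); cv2.imwrite("pics/grip2.png",np.clip(a*1.6,0,255))
```

```text
(235, 272) [ 71. 115.]
(240, 285) [65. 99.]
(250, 300) [53. 75.]
(270, 310) [24. 41.]
(280, 332) [10.  8.]
(300, 330) [-23. -20.]
(265, 235) [ 26. 111.]
(325, 220) [-73.  48.]
(322, 245) [-66.  29.][ WARN:0@0.574] global loadsave.cpp:1063 imwrite_ Unsupported depth image for selected encoder is fallbacked to CV_8U.
```

View pics/grip2.png

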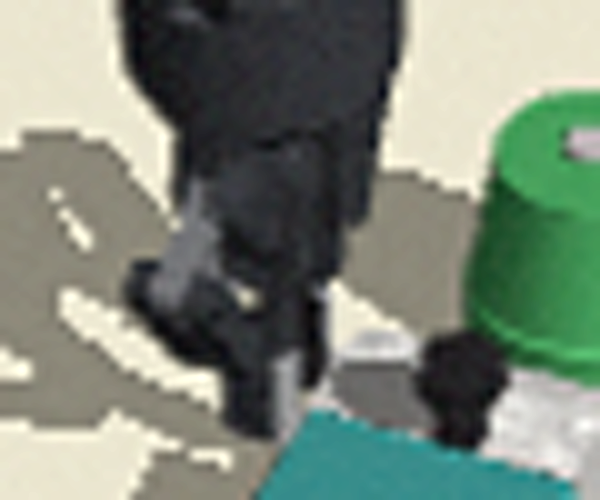

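The linkage reaches about ±53 mm at z=75, too tight beside the 74 mm cup. For the rest I'll turn the tool so the jaws lie along the push direction and push with the back of the shut fingers. First I back off and rotate.

Request:
servo_tool([
  {"tx": 0, "ty": 0, "tz": 0.4, "wx": 0, "wy": 0, "wz": 0, "fingers": 200},
  {"tx": 0, "ty": 0, "tz": 1, "wx": 0, "wy": 0, "wz": 0, "fingers": 255},
  {"tx": 0, "ty": 0, "tz": 1.7, "wx": 1.4, "wy": 0, "wz": 0, "fingers": 255},
  {"tx": -0.2, "ty": 0, "tz": 1.7, "wx": 2.8, "wy": 0, "wz": 0, "fingers": 255},
  {"tx": -0.2, "ty": 0, "tz": 1.7, "wx": 4.2, "wy": 0, "wz": 0, "fingers": 255},
  {"tx": -0.2, "ty": 0, "tz": 1.7, "wx": 5.6, "wy": 0, "wz": 0, "fingers": 255},
  {"tx": -0.2, "ty": 0, "tz": 1.7, "wx": 7, "wy": 0, "wz": 0, "fingers": 255},
  {"tx": -0.2, "ty": 0, "tz": 1.7, "wx": 8.4, "wy": 0, "wz": 0, "fingers": 255},
  {"tx": -0.2, "ty": 0, "tz": 1.7, "wx": 9.8, "wy": 0, "wz": 0, "fingers": 255},
  {"tx": -0.2, "ty": 0, "tz": 1.7, "wx": 11.2, "wy": 0, "wz": 0, "fingers": 255},
])

```text
time_s: 12.3
tool_pos: [563.3, -133.0, 35.1]
tcp_rot: [0.687, 0.169, -0.686, 0.169]
force: [0.4, -0.2, -0.5]
finger_gap: 0.3
```

```bash
python3 plan.py 0 -110 29 -90
```

```text
t=12.3 now bay [   1.6 -119.2] z 35.1 yaw -67.66 gap 0.3 F [ 0.4 -0.2 -0.5] q [-0.43  0.37  1.84  0.    0.93  0.66]
shift [ 0.203 -0.303 -0.068] rot [ 3.724e+00 -3.000e-03 -2.000e-03]
```

Request:
servo_tool([
  {"tx": 0, "ty": 0, "tz": 0, "wx": 1.4, "wy": 0, "wz": 0, "fingers": 255},
  {"tx": 0.1, "ty": 0, "tz": 0, "wx": 2.8, "wy": 0, "wz": 0, "fingers": 255},
  {"tx": 0.2, "ty": 0, "tz": 0.05, "wx": 3.72, "wy": 0, "wz": 0, "fingers": 255},
  {"tx": 0.2, "ty": 0, "tz": 0.05, "wx": 3.72, "wy": 0, "wz": 0, "fingers": 255},
])

```text
time_s: 12.7
tool_pos: [561.6, -133.4, 28.6]
tcp_rot: [-0.706, -0.035, 0.706, -0.035]
force: [0.6, -0.8, -0.3]
finger_gap: -0.2
```

```bash
python3 plan.py 0 -69 29 -90; python3 rectv.py 11 60
```

```text
t=12.7 now bay [  -0.2 -119.4] z 28.6 yaw -89.62 gap -0.2 F [ 0.6 -0.8 -0.3] q [-0.43  0.38  1.85  0.    0.92  1.04]
shift [-0.012 -1.68  -0.019] rot [0.064 0.006 0.003]
```

View pics/r11.png

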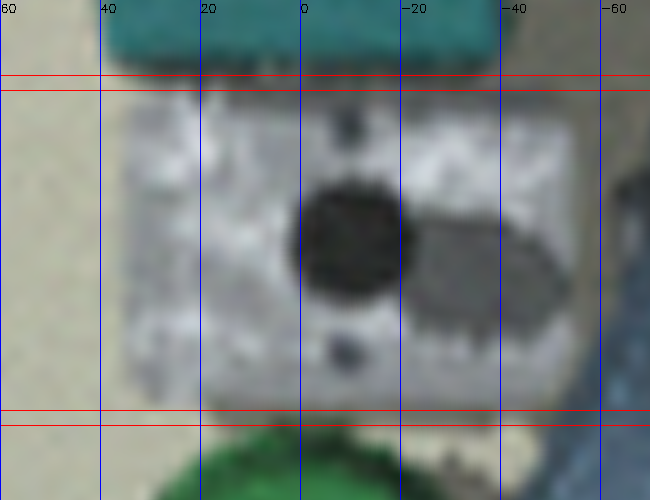

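View pics/s11.png

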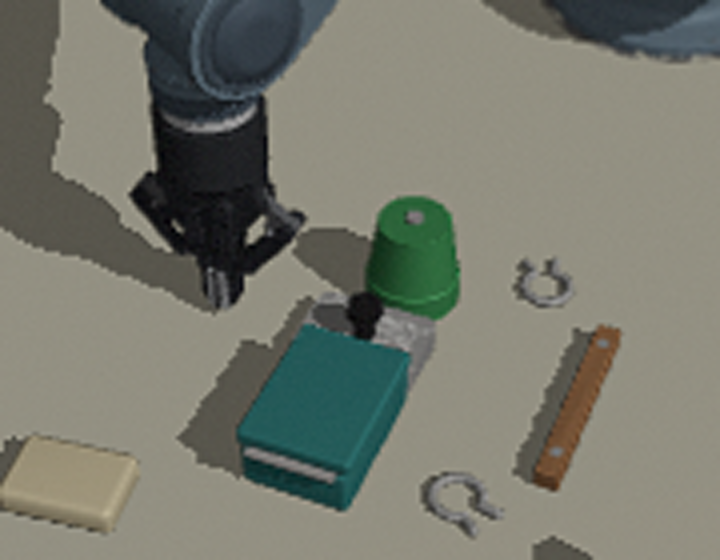

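The rectified view shows the holder square in the gap. It spans y=-55 to 35 with its centre at x≈+1 to 2, and the two hole dots are at the same y. I'll check that the forward linkage clears the knob.

Run:
```python
from h import *; from bay import *; from cell import ctrl
s=np.load("scene.npy",allow_pickle=True).item(); p=np.array(ctrl.sense()["tool_pos"])
def oncut(zpx):
    px=np.array([[160+zpx[0]/4,100+zpx[1]/4]])
    n=cv2.undistortPoints(px.reshape(-1,1,2),K(s),np.array(s["dist_coeffs"])).reshape(-1)
    d=R.from_quat(s["rotation"]).apply([n[0],-n[1],-1]); e=np.array(s["eye"])-0; N=np.r_[X,0]
    q=e+d*((p+8*N-e)@N/(d@N)); return np.round([tob(q[:2])[1]-tob(p[:2])[1],q[2]],0)
for a in[(305,215),(303,225),(290,240),(275,255),(260,268),(245,275),(240,290),(238,300),(222,308),(205,300)]: print(a,oncut(a))
```

```text
(305, 215) [ 74. 120.]
(303, 225) [ 73. 111.]
(290, 240) [63. 94.]
(275, 255) [51. 77.]
(260, 268) [39. 61.]
(245, 275) [26. 50.]
(240, 290) [22. 34.]
(238, 300) [19. 24.]
(222, 308) [ 6. 11.]
(205, 300) [-8. 14.]
```

The clearance over the knob is about 20 mm. I'll approach and push with the finger back, centred on the holder.

Request:
servo_tool([
  {"tx": 0, "ty": -0.6, "tz": -0.05, "wx": 0.06, "wy": 0, "wz": 0, "fingers": 255},
  {"tx": 0, "ty": -1.2, "tz": -0.05, "wx": 0.06, "wy": 0, "wz": 0, "fingers": 255},
  {"tx": 0, "ty": -1.4, "tz": -0.05, "wx": 0.06, "wy": 0, "wz": 0, "fingers": 255},
  {"tx": 0, "ty": -1.55, "tz": -0.05, "wx": 0.06, "wy": 0, "wz": 0, "fingers": 255},
  {"tx": 0, "ty": -1.7, "tz": -0.05, "wx": 0.06, "wy": 0, "wz": 0, "fingers": 255},
  {"tx": 0, "ty": -1.85, "tz": -0.05, "wx": 0.06, "wy": 0, "wz": 0, "fingers": 255},
  {"tx": 0, "ty": -2.0, "tz": -0.05, "wx": 0.06, "wy": 0, "wz": 0, "fingers": 255},
  {"tx": 0, "ty": -2.15, "tz": -0.05, "wx": 0.06, "wy": 0, "wz": 0, "fingers": 255},
  {"tx": 0, "ty": -2.3, "tz": -0.05, "wx": 0.06, "wy": 0, "wz": 0, "fingers": 255},
  {"tx": 0, "ty": -2.45, "tz": -0.05, "wx": 0.06, "wy": 0, "wz": 0, "fingers": 255},
])

```text
time_s: 13.8
tool_pos: [556.0, -58.6, 29.1]
tcp_rot: [0.706, 0.033, -0.706, 0.034]
force: [0.5, -2.4, 0.3]
finger_gap: -0.1
```

```bash
python3 plan.py 1.5 35 29 -90; python3 rectv.py 12 150
```

```text
t=13.8 now bay [  1.2 -44.4] z 29.1 yaw -89.91 gap -0.1 F [ 0.5 -2.4  0.3] q [-0.31  0.35  1.89 -0.    0.9   1.17]
shift [ 2.000e-03 -2.647e+00 -1.400e-02] rot [ 0.015 -0.002 -0.003]
```

View pics/r12.png

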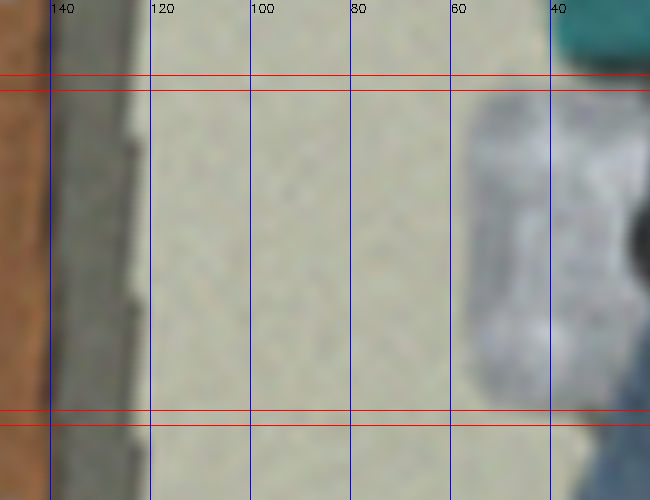

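View pics/s12.png

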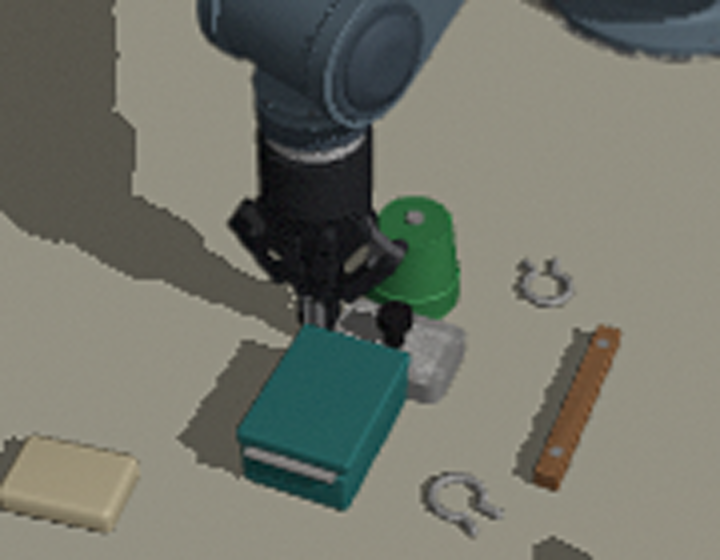

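The leading end is at y≈57, square and centred, with 2.4 N. The stop's near face is at 140, about 83 mm further. I'll continue.

Request:
servo_tool([
  {"tx": 0, "ty": -0.15, "tz": 0, "wx": 0, "wy": 0, "wz": 0, "fingers": 255},
  {"tx": 0, "ty": -0.3, "tz": 0, "wx": 0, "wy": 0, "wz": 0, "fingers": 255},
  {"tx": 0, "ty": -0.45, "tz": 0, "wx": 0, "wy": 0, "wz": 0, "fingers": 255},
  {"tx": 0, "ty": -0.6, "tz": 0, "wx": 0, "wy": 0, "wz": 0, "fingers": 255},
  {"tx": 0, "ty": -0.75, "tz": 0, "wx": 0, "wy": 0, "wz": 0, "fingers": 255},
  {"tx": 0, "ty": -0.9, "tz": 0, "wx": 0, "wy": 0, "wz": 0, "fingers": 255},
  {"tx": 0, "ty": -1.05, "tz": 0, "wx": 0, "wy": 0, "wz": 0, "fingers": 255},
  {"tx": 0, "ty": -1.2, "tz": 0, "wx": 0, "wy": 0, "wz": 0, "fingers": 255},
  {"tx": 0, "ty": -1.35, "tz": 0, "wx": 0, "wy": 0, "wz": 0, "fingers": 255},
  {"tx": 0, "ty": -1.5, "tz": 0, "wx": 0, "wy": 0, "wz": 0, "fingers": 255},
])

```text
time_s: 14.9
tool_pos: [551.6, -13.6, 29.0]
tcp_rot: [0.706, 0.033, -0.706, 0.034]
force: [0.2, -2.3, 0.8]
finger_gap: 0.1
```

```bash
python3 plan.py 1.5 38 29 -90; python3 rectv.py 13 160
```

```text
t=14.9 now bay [1.  0.8] z 29.0 yaw -89.90 gap 0.1 F [ 0.2 -2.3  0.8] q [-0.23  0.33  1.91 -0.    0.9   1.25]
shift [ 1.000e-03 -1.239e+00 -1.800e-02] rot [ 0.017 -0.    -0.001]
```

View pics/r13.png

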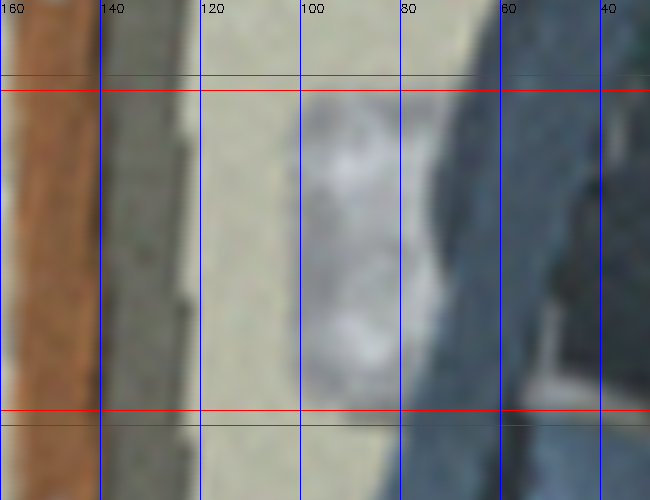

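View pics/s13.png

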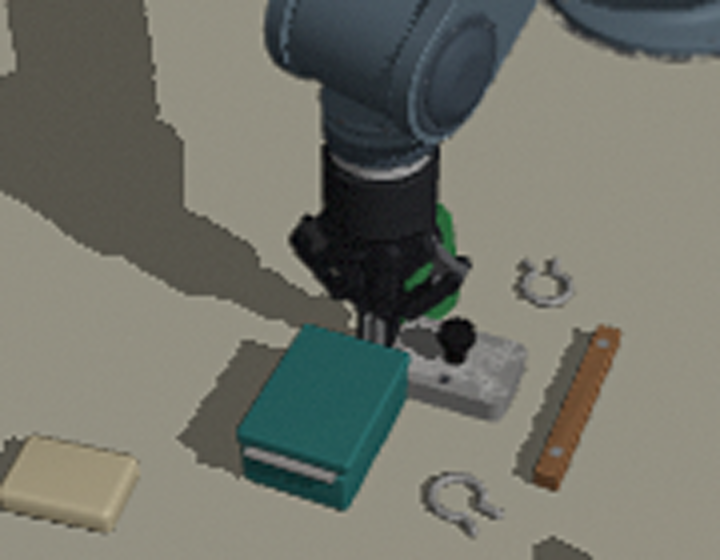

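The leading end is at about 102, still square. I'll push to within about 5 mm of the stop.

Request:
servo_tool([
  {"tx": 0, "ty": -0.15, "tz": 0, "wx": 0, "wy": 0, "wz": 0, "fingers": 255},
  {"tx": 0, "ty": -0.3, "tz": 0, "wx": 0, "wy": 0, "wz": 0, "fingers": 255},
  {"tx": 0, "ty": -0.45, "tz": 0, "wx": 0, "wy": 0, "wz": 0, "fingers": 255},
  {"tx": 0, "ty": -0.6, "tz": 0, "wx": 0, "wy": 0, "wz": 0, "fingers": 255},
  {"tx": 0, "ty": -0.75, "tz": 0, "wx": 0, "wy": 0, "wz": 0, "fingers": 255},
  {"tx": 0, "ty": -0.9, "tz": 0, "wx": 0, "wy": 0, "wz": 0, "fingers": 255},
  {"tx": 0, "ty": -1.0, "tz": 0, "wx": 0, "wy": 0, "wz": 0, "fingers": 255},
  {"tx": 0, "ty": -1.08, "tz": 0, "wx": 0, "wy": 0, "wz": 0, "fingers": 255},
])

```text
time_s: 15.8
tool_pos: [548.5, 18.7, 29.0]
tcp_rot: [-0.706, -0.034, 0.706, -0.034]
force: [0.4, -3.4, 0.9]
finger_gap: 0.3
```

```bash
python3 plan.py 1.5 38 29 -90; python3 rectv.py 14 170
```

```text
t=15.8 now bay [ 0.9 33.2] z 29.0 yaw -89.89 gap 0.3 F [ 0.4 -3.4  0.9] q [-0.17  0.33  1.92 -0.    0.9   1.3 ]
shift [-0.001 -0.159 -0.02 ] rot [0.018 0.001 0.   ]
```

View pics/r14.png

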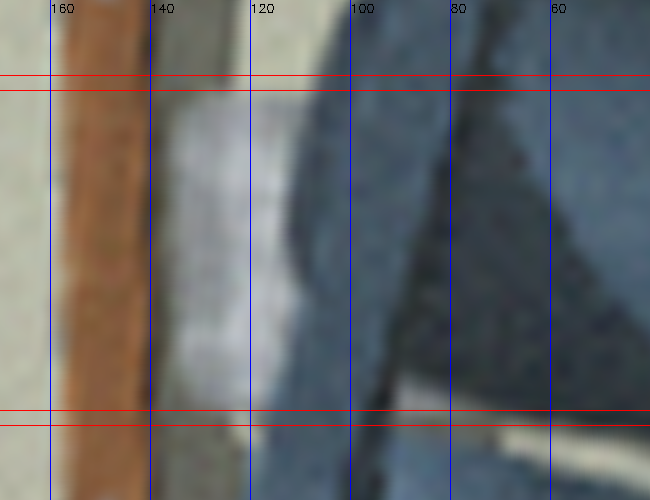

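View pics/s14.png

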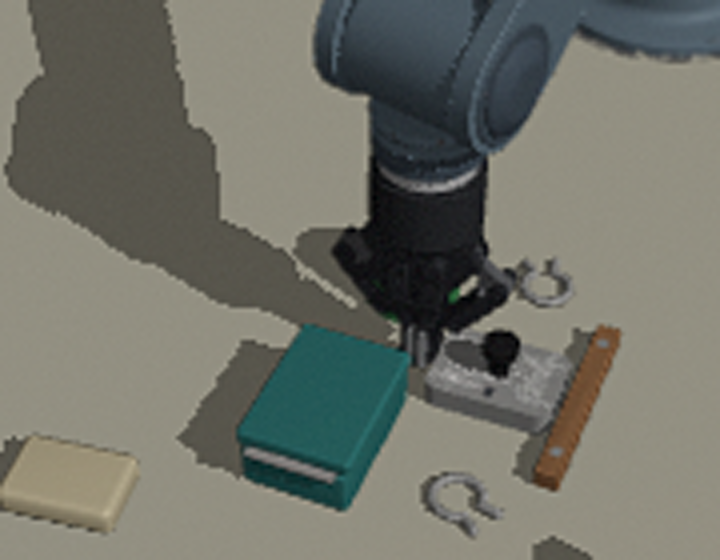

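The leading end is at about 136, with about 4 mm to go. I'll close the rest slowly and watch the force.

Request:
servo_tool([
  {"tx": 0, "ty": -0.04, "tz": 0, "wx": 0, "wy": 0, "wz": 0, "fingers": 255},
  {"tx": 0, "ty": -0.08, "tz": 0, "wx": 0, "wy": 0, "wz": 0, "fingers": 255},
  {"tx": 0, "ty": -0.12, "tz": 0, "wx": 0, "wy": 0, "wz": 0, "fingers": 255},
  {"tx": 0, "ty": -0.12, "tz": 0, "wx": 0, "wy": 0, "wz": 0, "fingers": 255},
])

```text
time_s: 16.3
tool_pos: [548.2, 22.0, 29.0]
tcp_rot: [-0.706, -0.033, 0.706, -0.033]
force: [-0.4, -1.9, 0.7]
finger_gap: 0.2
```

Request:
servo_tool([
  {"tx": 0, "ty": -0.03, "tz": 0, "wx": 0, "wy": 0, "wz": 0, "fingers": 255},
  {"tx": 0, "ty": -0.06, "tz": 0, "wx": 0, "wy": 0, "wz": 0, "fingers": 255},
])

```text
time_s: 16.5
tool_pos: [548.1, 23.4, 29.0]
tcp_rot: [0.706, 0.033, -0.706, 0.034]
force: [-0.9, -6.4, -1.2]
finger_gap: -0.2
```

Request:
servo_tool([
  {"tx": 0, "ty": -0.02, "tz": 0, "wx": 0, "wy": 0, "wz": 0, "fingers": 255},
  {"tx": 0, "ty": -0.03, "tz": 0, "wx": 0, "wy": 0, "wz": 0, "fingers": 255},
])

```text
time_s: 16.7
tool_pos: [548.1, 23.5, 29.0]
tcp_rot: [-0.706, -0.033, 0.706, -0.035]
force: [-0.7, -8.9, -0.6]
finger_gap: 0.3
```

```bash
python3 plan.py 1.5 38 29 -90; python3 rectv.py 15 170
```

```text
t=16.7 now bay [ 0.9 38.1] z 29.0 yaw -89.86 gap 0.3 F [-0.7 -8.9 -0.6] q [-0.16  0.33  1.92 -0.    0.9   1.31]
shift [ 0.     0.004 -0.019] rot [ 0.023  0.001 -0.022]
```

View pics/r15.png

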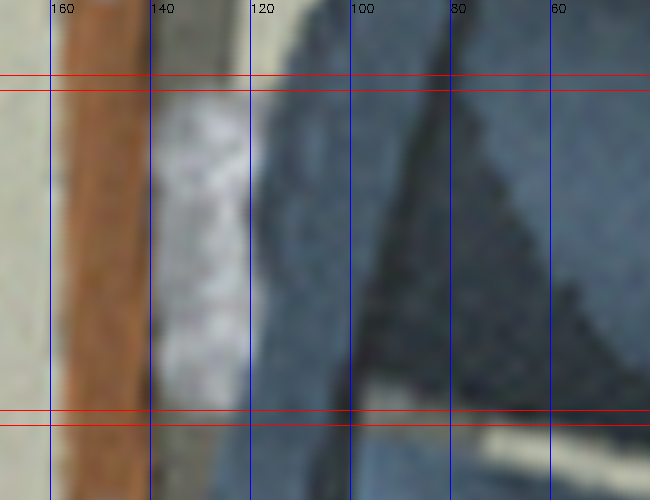

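The leading end now meets the strip and the force is climbing without motion. One small firm press will seat it square, then I'll back off.

Request:
servo_tool([
  {"tx": 0, "ty": -0.03, "tz": 0, "wx": 0, "wy": 0, "wz": 0, "fingers": 255},
  {"tx": 0, "ty": -0.06, "tz": 0, "wx": 0, "wy": 0, "wz": 0, "fingers": 255},
  {"tx": 0, "ty": -0.06, "tz": 0, "wx": 0, "wy": 0, "wz": 0, "fingers": 255},
])

```text
time_s: 17.1
tool_pos: [547.9, 23.9, 29.0]
tcp_rot: [-0.706, -0.032, 0.706, -0.036]
force: [-0.6, -13.5, -0.1]
finger_gap: -0.0
```

Request:
servo_tool([
  {"tx": 0, "ty": 0.1, "tz": 0, "wx": 0, "wy": 0, "wz": 0, "fingers": 255},
  {"tx": 0, "ty": 0.3, "tz": 0, "wx": 0, "wy": 0, "wz": 0, "fingers": 255},
  {"tx": 0, "ty": 0.8, "tz": 0, "wx": 0, "wy": 0, "wz": 0, "fingers": 255},
  {"tx": 0, "ty": 1.6, "tz": 0, "wx": 0, "wy": 0, "wz": 0, "fingers": 255},
  {"tx": 0, "ty": 2.6, "tz": 0, "wx": 0, "wy": 0, "wz": 0, "fingers": 255},
  {"tx": -0.6, "ty": 3.8, "tz": 0, "wx": 0, "wy": 0, "wz": 0, "fingers": 255},
  {"tx": -2, "ty": 5, "tz": 0, "wx": 0, "wy": 0, "wz": 0, "fingers": 255},
  {"tx": -3.4, "ty": 6, "tz": 0, "wx": 0, "wy": 0, "wz": 0, "fingers": 255},
  {"tx": -4, "ty": 7.5, "tz": 0, "wx": 0, "wy": 0, "wz": 0, "fingers": 255},
  {"tx": -4, "ty": 9, "tz": 0, "wx": 0, "wy": 0, "wz": 0, "fingers": 255},
])

```text
time_s: 18.1
tool_pos: [575.4, -245.3, 153.8]
tcp_rot: [0.709, 0.032, -0.704, 0.035]
force: [0.8, 0.1, -0.3]
finger_gap: 0.0
```

```bash
python3 plan.py 1.5 38 29 -90; python3 rectv.py 16 160
python3 - <<'E'
import numpy as np,cv2
r=np.load("top.npy",allow_pickle=True).item()
cv2.imwrite("pics/t16.png",cv2.resize(r["frame"][100:280,130:360,::-1],None,fx=3,fy=3,interpolation=cv2.INTER_CUBIC))
E
```

```text
t=18.1 now bay [   3.1 -232.1] z 153.8 yaw -89.85 gap 0.0 F [ 0.8  0.1 -0.3] q [-0.58  0.28  1.7   0.    1.15  0.89]
shift [ 4.121 -9.02   0.057] rot [ 0.026 -0.062 -0.042]
```

View pics/r16.png

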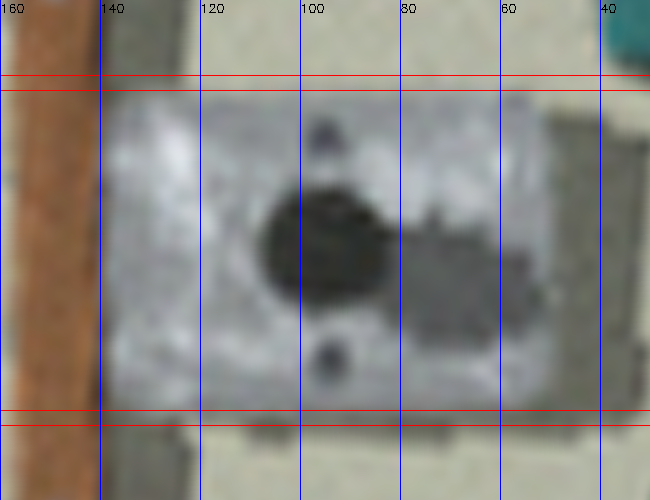

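View pics/t16.png

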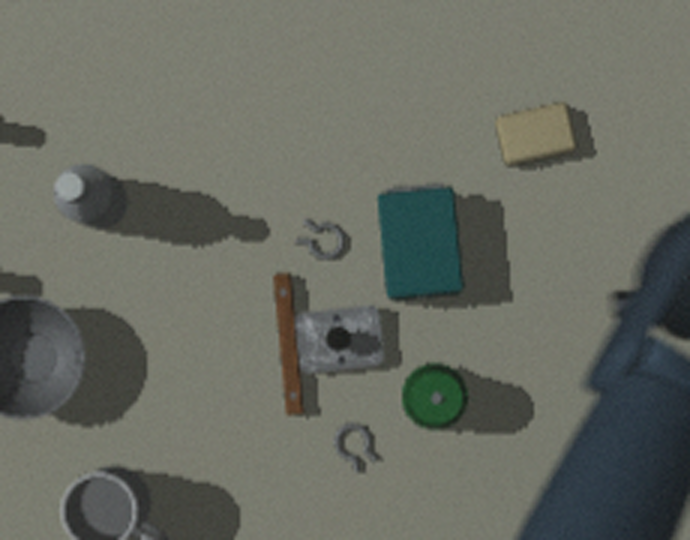

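View pics/s16.png

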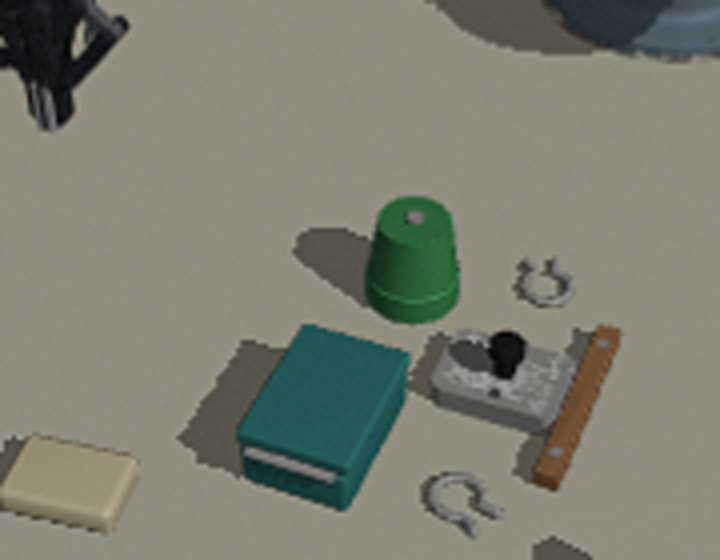

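The holder spans y=140 to 50 and x=±32. It lies square against the strip, and the clips and soap are where they were. I'll settle the arm and hand in.

Request:
servo_tool([
  {"tx": 0, "ty": 0, "tz": 0, "wx": 0, "wy": 0, "wz": 0, "fingers": 255},
  {"tx": 0, "ty": 0, "tz": 0, "wx": 0, "wy": 0, "wz": 0, "fingers": 255},
  {"tx": 0, "ty": 0, "tz": 0, "wx": 0, "wy": 0, "wz": 0, "fingers": 255},
])

```text
time_s: 18.5
tool_pos: [573.0, -241.0, 148.2]
tcp_rot: [-0.706, -0.034, 0.707, -0.034]
force: [-0.6, -0.5, 0.7]
finger_gap: 0.1
```

```bash
python3 -c "
from cell import ctrl
s=ctrl.sense(); print(s['time_s'],s['force'],abs(s['qvel']).max()); print(ctrl.job_done())"
```

```text
18.5 [-0.60524155 -0.52734335  0.71745404] 0.004929837451058837
the job is handed in; nothing more can be done
None
```

The holder went through the gap and now rests flat against the stop strip. I handed the job in at 18.5 s with the arm clear and still.

**How it was pushed:**
- I pushed sideways on the plate's long side with both fingers to square it and bring it about on line with the gap.
- I then pushed from behind with both fingers into the gap. The finger linkage looked too wide to pass the cup, so I backed off and turned the tool.
- The rest I pushed with the back of the shut fingers, until the force rose to about 13.5 N against the strip.

**Last checks:**
- **Position:** In the final top picture the plate spans about y = 50 to 140 mm and x = ±32 mm. That puts its centre at about y = 95 mm, square to the strip within a pixel or so (about 3 mm).
- **Other things:** By eye, the clips, soap, mug, bowl and bottle had not moved. The brush was outside the last crops, but nothing went near it.
- **Forces:** The highest reading after any move was about 14 N. I kept the fingers behind or beside the plate, with about 20 mm of estimated clearance over the knob.
- **Disagreements:** Camera and robot-based estimates of the sideways position differed by about 1 to 1.5 mm along the way. A few edge readings in shadow scattered by 2 to 3 mm.

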